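Get the tamper out from behind the containers

TASK

The coffee tamper is boxed in on the wooden board behind the square tin, the sugar pourer and the cocoa shaker. Without moving the tamper yet, clear all three containers into the aluminium side tray, standing upright; then set the tamper upright inside the steel ring on the rubber mat; only then put the three containers back, each upright on the very cork spot it came from. Leave the cup and the milk jug alone.

Things in the scene. Friction and masses are not known exactly. Their poses are not given: they have to be found in the camera images.
- tin: Loose square tin of plain steel, 58 x 58 mm and 112 mm high, with a round cap 44 mm across on top (124 mm high in all), 0.2 to 0.4 kg. x and y are square to its sides. Starts on one of the three cork spots of the board. Grip it across two sides 70 to 100 mm above its underside. Origin: centre of its underside; z up its axis.
- pourer: Loose sugar pourer: cream-white round jar 62 mm across and 110 mm high with a steel band, and above it a steel cone with a spout (138 mm high in all), 0.2 to 0.45 kg. Starts on one of the three cork spots. Grip the jar 80 to 100 mm above its underside. Origin: centre of its underside; z up its axis.
- shaker: Loose cocoa shaker: round steel can 54 mm across and 98 mm high with a dark domed top (117 mm high in all), 0.17 to 0.35 kg. Starts on one of the three cork spots. Grip the can 65 to 85 mm above its underside. Origin: centre of its underside; z up its axis.
- tamper: Loose coffee tamper, 85 mm high, 0.27 to 0.53 kg: round steel foot 58 mm across and 18 mm high, narrow neck, dark wooden handle 31 mm across at 60 to 76 mm above the underside (grip it there). Stands on the board behind the containers (far side from the robot), about 70 mm from the line of cork spots. Origin: centre of its underside; z up its axis.
- board: Fixed dark wooden board 170 (x) x 290 (y) x 18 mm; its top is 18 mm above the counter. Three flush round light cork spots 76 mm across at its x = -35 mm and y = -95, 0 and +95 mm: one container starts on each, within 4 mm of its centre. Origin: centre of its underside, on the counter.
- tray: Fixed shallow aluminium side tray 310 (x) x 125 (y) mm, floor 4 mm above the counter, rim 14 mm high and 4 mm thick; holds the three containers in a row along its x, for instance at x = -95, 0 and +95 mm. It lies to the robot's left or right. Origin: centre of its underside, on the counter.
- seat: Fixed grey rubber mat 140 (x) x 120 (y) x 6 mm with an upright steel ring in its middle, inside diameter 78 mm, rim 6 mm above the mat (12 mm above the counter); the tamper's foot stands inside the ring on the mat. It lies on the other side from the tray. Origin: centre of its underside, on the counter, under the ring's centre.
- cup: Loose white coffee mug, 68 mm across and 58 mm high, beyond the board; leave it alone. Origin: centre of its underside; z up its axis.
- jug: Loose steel milk jug, 84 mm across and 95 mm high, with a handle, beyond the board; leave it alone. Origin: centre of its underside; z up its axis.

How it is judged:
On the way, in this order (a step that is already met when the one before it is completed fails the run):
1. tin, pourer and shaker all stand upright and released in the side tray, the tamper still where it was (within 15 mm) (distance of tamper from where it was at the start of the episode below 0.015 m and x of tin in the frame of tray between -0.14 and 0.14 m and y of tin in the frame of tray between -0.045 and 0.045 m and z of each of tin, pourer, shaker in the frame of tray below 0.012 m and angle between each of tin, pourer, shaker's own z axis and vertical below 0.1 rad and contact force between the fingers and tin below 0.5 N and x of pourer in the frame of tray between -0.14 and 0.14 m and y of pourer in the frame of tray between -0.045 and 0.045 m and contact force between the fingers and pourer below 0.5 N and x of shaker in the frame of tray between -0.14 and 0.14 m and y of shaker in the frame of tray between -0.045 and 0.045 m and contact force between the fingers and shaker below 0.5 N), for 0.2 s.
2. the tamper stands upright and released inside the ring, the three containers still standing in the tray (horizontal distance between tamper and seat below 0.013 m and z of tamper in the frame of seat below 0.01 m and angle between tamper's own z axis and vertical below 0.06 rad and contact force between the fingers and tamper below 0.5 N and x of tin in the frame of tray between -0.14 and 0.14 m and y of tin in the frame of tray between -0.045 and 0.045 m and z of each of tin, pourer, shaker in the frame of tray below 0.012 m and angle between each of tin, pourer, shaker's own z axis and vertical below 0.1 rad and contact force between the fingers and tin below 0.5 N and x of pourer in the frame of tray between -0.14 and 0.14 m and y of pourer in the frame of tray between -0.045 and 0.045 m and contact force between the fingers and pourer below 0.5 N and x of shaker in the frame of tray between -0.14 and 0.14 m and y of shaker in the frame of tray between -0.045 and 0.045 m and contact force between the fingers and shaker below 0.5 N), for 0.2 s.
At the end, for the whole second after the job is handed in: The tamper stands upright (3 degrees) on the mat inside the ring, within 13 mm of its centre; tin, pourer and shaker each stand upright (6 degrees) within 15 mm of where that one stood at the start; all are released and at rest (horizontal distance between tamper and seat below 0.013 m and z of tamper in the frame of seat below 0.01 m and angle between tamper's own z axis and vertical below 0.06 rad and contact force between the fingers and tamper below 0.5 N and linear speed of each of tamper, tin, pourer, shaker below 0.02 m/s and distance of each of tin, pourer, shaker from where it was at the start of the episode below 0.015 m and angle between each of tin, pourer, shaker's own z axis and vertical below 0.1 rad and contact force between the fingers and tin below 0.5 N and contact force between the fingers and pourer below 0.5 N and contact force between the fingers and shaker below 0.5 N); the robot touches nothing.
It fails at once if the cup or the milk jug is moved more than 30 mm (distance of any of cup, jug from where it was at the start of the episode above 0.03 m).
It fails at once if a container or the tamper is tipped over (more than 40 degrees) (angle between any of tin, pourer, shaker, tamper's own z axis and vertical above 0.7 rad).
It also fails if it takes over 136 s, if anything falls off the work surface, if the arm or the gripper's body presses on something with over 40 N, if the wrist force passes 120 N, or if a joint passes its speed limit or range.

ROBOT

A 6-joint arm with a two-finger parallel gripper is mounted at the origin on the work surface. World frame = base frame: x ahead of the robot, y to its left, z up, the work surface at z = 0. Lengths are in m, angles in rad, forces in N, time in s.
With the tool pointing down it reaches from about 0.35 to 0.925 m from the base axis. Payload 6.4 kg.
Tool frame: the origin (TCP) lies at the very end of the fingers, on their centre line; the grasp point (between the pads) lies bot.tcp_to_grasp behind it (bot.tcp_to_grasp is the distance from the TCP to the grasp point, in m); z points along the fingers, y is the line along which they close (so a half turn about z gives the same grasp; the last joint's range is limited). The gripper opens to 85 mm and grips with 20 to 120 N. Pads are 22 mm wide; open, the fingers measure 114 mm over their backs; the gripper's body (76 mm by 85 mm) begins 54 mm behind the grasp point. The pads swing forward as they close: fully open they stand 13 mm farther back than shut.
Start: joints at [-1.463, 0.245, 1.558, -0, 1.339, -0.174], TCP at [0.181, -0.624, 0.231] pointing down, gripper open.
Joint ranges: [-3.13, 3.13], [-1.02, 2.26], [0.13, 2.54], [-0.95, 4.09], [0.21, 2.88], [-2.74, 2.74]. Speed limits (rad/s): [2.57, 2.57, 3.14, 3.14, 3.14, 3.14].

INTERFACE

Orientations are given as a unit quaternion [x, y, z, w].
In Python, from workcell import bot, vision, close_job, look_for, mark_of gives the robot as it stands.
- The arm moves only by the tool jog_arm, never from a script. Its argument "steps" is a list of rows, each an object of numbers: "dx", "dy", "dz": the shift along the world's x, y, z scaled (see below); "turn": the turn about the world's z scaled (see below). In form: [{"dx": .., "dy": .., "dz": .., "turn": ..}, ...]. A call has 1 to 12 rows; each row is the pose to reach, as a shift and turn from the pose commanded when the call began; what a row does not reach only later rows make up. The controller multiplies each number of a shift by 120 mm and each number of a turn by pi/2 rad. A row lasts 1/12 s, in which the tool goes at most 41.7 mm and 7.16 degrees, less where a joint would pass 70% of its speed; a pose out of reach is approached as far as the arm can. A call with a number of a shift or a turn outside -1 to 1 is refused whole. A call with a gripper value outside its range is refused whole. "gripper" is the closure, from 0 (fully open) to 1 (shut), set as the call begins (left out, the last holds). The fingers move at their own pace and stop on an object; the grip force is fixed at half the most. Time passes only in rows, so rows that repeat a pose let the fingers close. It gives the time, the measured TCP pose, the force, the opening and the grip force at its end, in the units of the state.
- bot.read_state(): the state, without advancing time (a new reading comes with each control period).
- vision.grab_frame(name): name is "scene" or "top" or "wrist"; returns the picture (400x640x3 uint8, blue, green, red); there is no depth.
- vision.camera_model(name): a dict with "intrinsics" (3x3 intrinsics, pixels), "R" (3x3) and "t" (3): a world point X has camera coordinates R X + t; the wrist camera has in their place "mount" (4x4, takes a point from camera to tool coordinates, whose origin is the TCP and whose axes are the flange's). Camera axes: x right, y down, z forward; pixel columns grow to the right and rows downward; lengths in m; the calibration is good to about 2 mm. A picture is of the moment at which its call begins: read the wrist's pose just before it. camera_model takes no time and is no camera call.
- close_job(): hands the job in; it is judged then, once.
Trained networks look in the newest picture that a camera, given by its name, has taken for a name from the list of things; names that differ only in an ending like _2 or _b are one class to them, and where a whole thing is asked for, a point or a joint stands for the part that bears it (a point fixed in the world has none). Each returns a list of dicts, best first, with "confidence" (0 to 1); they miss things now and then, are a little off and sometimes report something else, mostly with a low value. They report only what shows in the picture. A call takes as long as a camera call.
- look_for(camera, query): "box" ([left, top, width, height] in pixels, round what is visible of it).
- mark_of(camera, query): "centre" ([column, row] in pixels: a listed point, or the origin of a listed thing).
The state is a dict: "t": time; "q": joint angles; "joint_velocities": joint speeds; "joint_torque": joint torques, N m; "position": TCP position; "orientation": TCP orientation; "ft_force": force on the tool from outside, world axes, zero at the start; "wrist_torque": the same for the moment, N m; "gripper_width": finger opening in m; "gripper_force": force on a finger pad.
Only numpy, scipy, OpenCV 4.12 (cv2) and the standard library are available. Lean on these libraries where they do the work, as an engineer would, in place of code of your own. Each camera call takes 0.05 s, during which the arm holds its last target. There are 200 camera calls.

## Working session

There is one attempt and no reset: what is moved stays moved. The work goes in short steps, Python scripts to look and compute and a tool call to move; the robot and the scene stay as the last step left them, time stands still between calls to the robot, and variables do not carry over. Pictures are saved under pics/ and viewed, at most 14 in all, crops included, and the job is handed in when it is done.

Besides the shell and the picture viewer there is one more tool, called after ">>>" as a command line: name --argument value ..., lists and objects as JSON in quotes. jog_arm: Moves the arm, as the interface text tells. Its arguments: {"type":"object","properties":{"steps":{"type":"array","items":{"type":"object","properties":{"dx":{"type":"number"},"dy":{"type":"number"},"dz":{"type":"number"},"turn":{"type":"number"}}}},"gripper":{"type":"number"}},"required":["steps"]}

```bash
mkdir -p pics; ls
cat > h.py <<'E'
import numpy as np, cv2
from workcell import bot, vision, close_job, look_for, mark_of
def ray(cam,px):
    m=vision.camera_model(cam); K=np.array(m["intrinsics"]); R=np.array(m["R"]); t=np.array(m["t"])
    return -R.T@t, R.T@np.linalg.solve(K,[px[0],px[1],1])
def at_z(cam,px,z):
    c,d=ray(cam,px); return c+d*(z-c[2])/d[2]
def proj(cam,X):
    m=vision.camera_model(cam); p=np.array(m["intrinsics"])@(np.array(m["R"])@np.array(X)+np.array(m["t"])); return p[:2]/p[2]
E
python3 - <<'E'
from h import *
print(bot.tcp_to_grasp, bot.read_state())
Z=dict(tin=.018,pourer=.018,shaker=.018,tamper=.018,board=0,tray=0,seat=0,cup=0,jug=0)
for c in("top","scene"):
    cv2.imwrite(f"pics/{c}0.png",vision.grab_frame(c)); print(c,ray(c,(320,200)))
    for n,z in Z.items():
        r=mark_of(c,n)
        print(n,[(np.round(d["centre"],1).tolist(),round(d["confidence"],2),np.round(at_z(c,d["centre"],z)[:2],4).tolist()) for d in r[:2]])
E
```

```text
pics
0.0187 {'t': 0.0, 'q': array([-1.46310633e+00,  2.45851840e-01,  1.55905256e+00,  1.06004635e-05,
        1.33872504e+00, -1.74075613e-01]), 'joint_velocities': array([ 0.0005387 ,  0.00015742, -0.00288339, -0.00227101, -0.00050386,
       -0.00048431]), 'joint_torque': array([-4.40660251e-04, -4.29509175e+01, -3.26133513e+01, -1.50462433e-04,
        5.28974924e-03, -7.12988367e-06]), 'position': array([ 0.18069381, -0.62377374,  0.23013547]), 'orientation': array([ 9.90092079e-01,  1.40415944e-01,  3.89511203e-05, -1.01765928e-03]), 'ft_force': array([ 0.97793784,  0.71761146, -0.66095285]), 'wrist_torque': array([-0.01952747,  0.05086632, -0.01968198]), 'gripper_force': 0.0, 'gripper_width': 0.08555366645135952}
top (array([0.50996972, 0.00838499, 0.85195348]), array([ 0.14310915,  0.01784051, -0.98967228]))
tin [([384.7, 274.6], 0.58, [0.4741, -0.1185])]
pourer [([291.7, 262.4], 0.88, [0.4944, 0.08])]
shaker []
tamper [([366.3, 235.2], 0.82, [0.5565, -0.0786])]
board [([338.1, 253.6], 0.63, [0.5157, -0.0192])]
tray [([208.7, 265.5], 0.64, [0.4827, 0.2621])]
seat [([462.6, 281.9], 0.93, [0.4622, -0.2898])]
cup [([286.0, 131.9], 0.72, [0.7891, 0.1063])]
jug [([373.8, 133.8], 0.78, [0.7898, -0.0954])]
scene (array([ 0.94962738, -0.44157493,  0.61359787]), array([-0.42261541,  0.55338085, -0.71791359]))
tin [([238.7, 212.8], 0.56, [0.4817, -0.1077])]
pourer [([299.6, 166.9], 0.9, [0.4972, 0.0775]), ([339.1, 137.1], 0.65, [0.5094, 0.2238])]
shaker [([266.9, 193.5], 0.9, [0.4924, -0.0317])]
tamper [([271.5, 219.5], 0.93, [0.55, -0.0831])]
board [([281.1, 204.3], 0.98, [0.5263, -0.027])]
tray [([343.2, 132.5], 0.74, [0.4938, 0.2666])]
seat [([164.5, 275.0], 0.78, [0.4636, -0.2896]), ([297.6, 168.6], 0.33, [0.4834, 0.0856])]
cup [([417.5, 216.6], 0.85, [0.7853, 0.1077])]
jug [([367.0, 285.9], 0.61, [0.7845, -0.0953])]
```

View pics/top0.png

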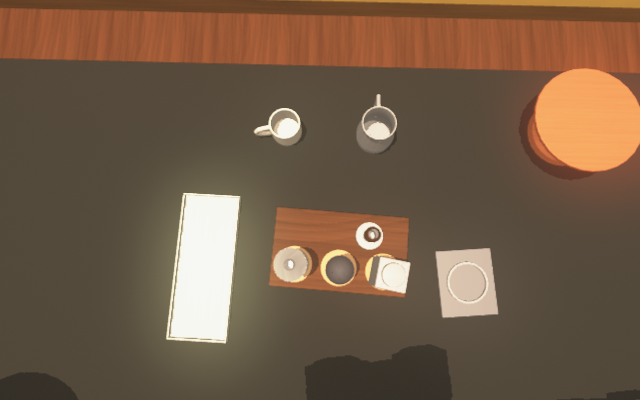

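View pics/scene0.png

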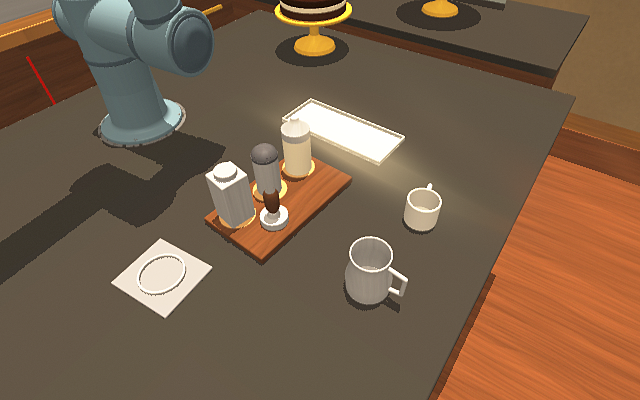

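The top view shows pourer (left, ~291,265), shaker (middle, ~340,270), tin (right, ~393,273), tamper behind the tin-shaker gap (~370,235), tray to the left, mat with ring to the right (467,283). I'll enlarge it for accurate measuring.

Run:
```python
from h import *
im=cv2.imread("pics/top0.png")
cv2.imwrite("pics/c0.png",cv2.resize(im[200:305,262:417],None,fx=5,fy=5,interpolation=cv2.INTER_CUBIC))
for n,p,z in [("board",[(278,208),(409,218),(405,297),(270,287)],.018),("tray",[(184,194),(240,196),(226,342),(167,340)],.014),("mat",[(436,251),(490,249),(497,315),(444,318)],.006)]:
    q=np.array([at_z("top",a,z)[:2] for a in p]); print(n,q.round(4).tolist(),q.mean(0).round(4),[round(float(np.linalg.norm(q[i]-q[i-1])),3) for i in range(4)],np.degrees(cv2.minAreaRect(q.astype(np.float32))[2]/57.3))
for n,p,z in [("tincap",(395,273.5),.142),("spout",(291,265),.156),("dome",(340,270),.11),("tamper top",(373,234.5),.1),("ring",(467.5,283),.012)]: print(n,at_z("top",p,z).round(4))
g=im[240:330,430:505]
s=cv2.imread("pics/scene0.png")
cv2.imwrite("pics/c1.png",cv2.resize(s[110:260,190:360],None,fx=4,fy=4,interpolation=cv2.INTER_CUBIC)[:600])
```

```text
board [[0.6106, 0.1145], [0.5961, -0.1709], [0.4289, -0.1614], [0.442, 0.1239]] [ 0.5194 -0.0235] [0.169, 0.286, 0.167, 0.286] 87.09909105661811
tray [[0.6367, 0.3235], [0.6354, 0.1998], [0.3276, 0.2106], [0.3283, 0.3337]] [0.482  0.2669] [0.309, 0.124, 0.308, 0.123] 88.09637782457798
mat [[0.5269, -0.2317], [0.5343, -0.3492], [0.3957, -0.3587], [0.3866, -0.2462]] [ 0.4608 -0.2964] [0.141, 0.118, 0.139, 0.113] 3.9091501797930306
tincap [ 0.4819 -0.1183  0.142 ]
spout [0.4924 0.0692 0.156 ]
dome [ 0.4844 -0.0199  0.11  ]
tamper top [ 0.5536 -0.0831  0.1   ]
ring [ 0.4609 -0.2959  0.012 ]
```

View pics/c0.png

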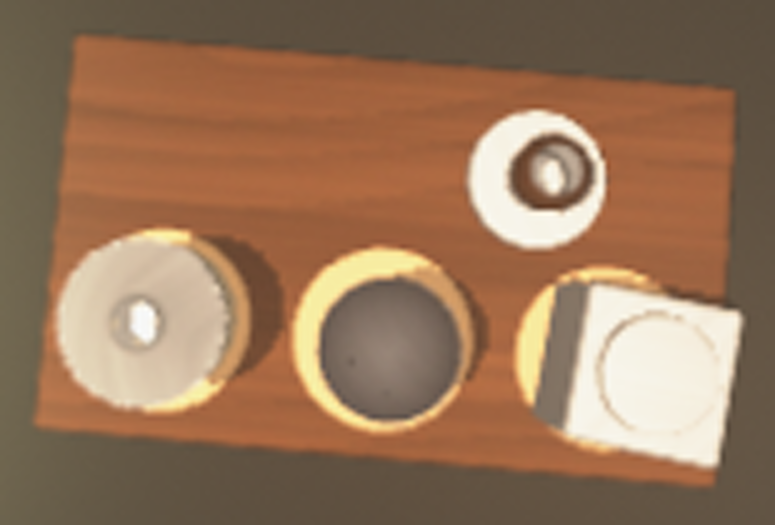

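View pics/c1.png

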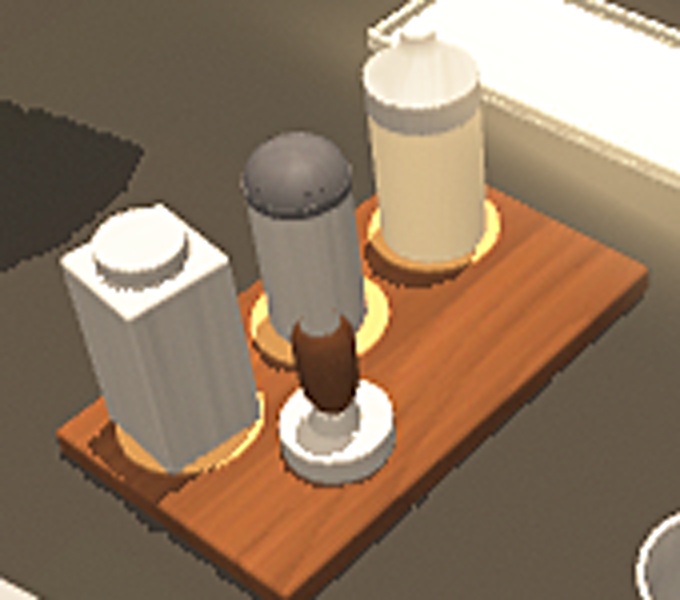

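Run:
```python
from h import *
T=lambda x,y:((x+.5)/5-.5+262,(y+.5)/5-.5+200)
S=lambda x,y:((x+.5)/4-.5+190,(y+.5)/4-.5+110)
f=lambda n,c,ps,z:(lambda q:print(n,c,q.mean(0).round(4),"yaw",np.degrees(np.arctan2(*(q[1]-q[0])[::-1])).round(1),[round(float(np.linalg.norm(q[i]-q[i-1])),4) for i in range(len(q))]))(np.array([at_z(c,p,z)[:2] for p in ps]))
f("tin","top",[T(584,283),T(743,312),T(718,467),T(565,432)],.130)
f("tin","scene",[S(62,262),S(160,205),S(232,262),S(130,320)],.130)
def ell(n,c,pts,z):
    q=np.array([at_z(c,p,z)[:2] for p in pts]); A=np.c_[2*q,np.ones(len(q))]; s=np.linalg.lstsq(A,(q**2).sum(1),rcond=None)[0]
    print(n,c,s[:2].round(4),"r",round(float(np.sqrt(s[2]+s[:2]@s[:2])),4))
ell("cap","top",[T(597,372),T(660,311),T(720,372),T(660,436)],.142)
ell("cap","scene",[S(94,245),S(140,207),S(187,240),S(140,272)],.142)
ell("tamper foot","top",[T(468,185),T(530,110),T(605,180),T(535,248)],.036)
ell("tamper foot","scene",[S(279,432),S(395,430),S(336,472),S(300,465),S(380,458)],.036)
ell("pourer bandtop","top",[T(57,320),T(80,265),T(85,385),T(140,408)],.128)
ell("shaker rim","top",[T(318,352),T(387,422),T(462,350),T(340,300)],.110)
ell("cork-mid","top",[T(293,340),T(380,248),T(474,345),T(382,433)],.018)
ell("cork-pour","top",[T(165,229),T(250,320),T(220,385),T(160,412)],.018)
ell("cork-tin","top",[T(515,350),T(540,290),T(602,266),T(600,450)],.018)
def tri(n,a,b):
    (c1,d1),(c2,d2)=ray("top",a),ray("scene",b)
    s=np.linalg.lstsq(np.c_[d1,-d2],c2-c1,rcond=None)[0]; p,q=c1+s[0]*d1,c2+s[1]*d2; print(n,((p+q)/2).round(4),np.linalg.norm(p-q).round(4))
tri("spout",T(140,322),S(418,37)); tri("cap",T(659,373),S(140,240)); tri("dome",T(390,350),S(297,170)); tri("tamperfoot",T(537,180),S(337,430))
im=cv2.imread("pics/top0.png"); cv2.imwrite("pics/c2.png",cv2.resize(im[240:325,425:510],None,fx=6,fy=6,interpolation=cv2.INTER_CUBIC))
```

```text
tin top [ 0.48  -0.115] yaw -98.8 [0.0545, 0.0595, 0.0569, 0.057]
tin scene [ 0.4835 -0.1147] yaw 81.3 [0.0551, 0.0557, 0.058, 0.0552]
cap top [ 0.4805 -0.1152] r 0.0222
cap scene [ 0.4819 -0.1131] r 0.0221
tamper foot top [ 0.5554 -0.0821] r 0.029
tamper foot scene [ 0.5614 -0.0852] r 0.029
pourer bandtop top [0.4937 0.0735] r 0.0313
shaker rim top [ 0.4851 -0.0192] r 0.027
cork-mid top [ 0.4862 -0.0197] r 0.0387
cork-pour top [0.4923 0.0762] r 0.0384
cork-tin top [ 0.4814 -0.1139] r 0.0386
spout [0.495  0.0732 0.1515] 0.0028
cap [ 0.4812 -0.1146  0.1418] 0.002
dome [ 0.4865 -0.0176  0.1203] 0.0031
tamperfoot [ 0.5559 -0.0825  0.0284] 0.0021
```

View pics/c2.png

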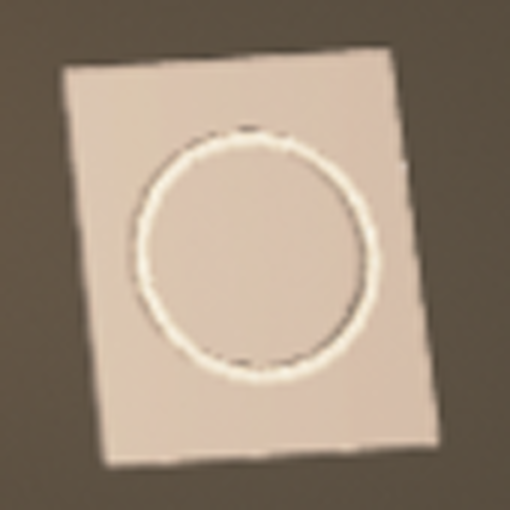

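The ring is centred at crop (258,257), i.e. pixel (467.6,282.4) → (0.462,-0.296). Every measured radius matches the given sizes. Next I move over the pourer.

>>> jog_arm --steps '[{"dx": 0.14, "dy": 0.32, "turn": 0.05}, {"dx": 0.28, "dy": 0.65, "turn": 0.1}, {"dx": 0.434, "dy": 0.968, "turn": 0.137}, {"dx": 0.434, "dy": 0.968, "turn": 0.137}]' --gripper 0

```text
$.steps[0]: bad value
```

>>> jog_arm --steps '[{"dx": 0.14, "dy": 0.32, "turn": 0.05}, {"dx": 0.28, "dy": 0.65, "turn": 0.1}, {"dx": 0.434, "dy": 0.968, "turn": 0.137}, {"dx": 0.434, "dy": 0.968, "turn": 0.137}]'

```text
$.steps[0]: bad value
```

>>> jog_arm --steps '[{"dx": 0.14, "dy": 0.32, "turn": 0.05}, {"dx": 0.28, "dy": 0.65, "turn": 0.1}, {"dx": 0.434, "dy": 0.968, "turn": 0.137}, {"dx": 0.434, "dy": 0.968, "turn": 0.137}]'

```text
$.steps[0]: bad value
```

>>> jog_arm --steps '[{"dx": 0.14, "dy": 0.32, "dz": 0, "turn": 0.05}, {"dx": 0.28, "dy": 0.65, "dz": 0, "turn": 0.1}, {"dx": 0.434, "dy": 0.968, "dz": 0, "turn": 0.137}, {"dx": 0.434, "dy": 0.968, "dz": 0, "turn": 0.137}]' --gripper 0

```text
t: 1.33
position: [0.2351, -0.5027, 0.2301]
orientation: [0.969, 0.249, 0.001, -0.002]
ft_force: [-0.3, 0.7, -0.0]
gripper_width: 0.0853
gripper_force: 0.0
```

>>> jog_arm --steps '[{"dx": 0.14, "dy": 0.32, "dz": 0, "turn": 0.05}, {"dx": 0.28, "dy": 0.65, "dz": 0, "turn": 0.1}, {"dx": 0.434, "dy": 0.968, "dz": 0, "turn": 0.137}, {"dx": 0.434, "dy": 0.968, "dz": 0, "turn": 0.137}]'

```text
t: 1.67
position: [0.2868, -0.3873, 0.2309]
orientation: [0.936, 0.352, 0.001, -0.001]
ft_force: [-0.5, -0.4, -0.1]
gripper_width: 0.0857
gripper_force: 0.0
```

>>> jog_arm --steps '[{"dx": 0.14, "dy": 0.32, "dz": 0, "turn": 0.05}, {"dx": 0.28, "dy": 0.65, "dz": 0, "turn": 0.1}, {"dx": 0.434, "dy": 0.968, "dz": 0, "turn": 0.137}, {"dx": 0.434, "dy": 0.968, "dz": 0, "turn": 0.137}]'

```text
t: 2.0
position: [0.3387, -0.2714, 0.2312]
orientation: [0.893, 0.45, 0.001, -0.0]
ft_force: [-0.4, -1.3, -0.5]
gripper_width: 0.0854
gripper_force: 0.0
```

>>> jog_arm --steps '[{"dx": 0.14, "dy": 0.32, "dz": 0, "turn": 0.05}, {"dx": 0.28, "dy": 0.65, "dz": 0, "turn": 0.1}, {"dx": 0.429, "dy": 0.958, "dz": 0, "turn": 0.135}, {"dx": 0.429, "dy": 0.958, "dz": 0, "turn": 0.135}]'

```text
t: 2.33
position: [0.3903, -0.1561, 0.2315]
orientation: [0.84, 0.543, 0.001, -0.0]
ft_force: [-0.5, 0.2, -0.3]
gripper_width: 0.0855
gripper_force: 0.0
```

>>> jog_arm --steps '[{"dx": 0.14, "dy": 0.32, "dz": 0, "turn": 0.05}, {"dx": 0.28, "dy": 0.65, "dz": 0, "turn": 0.1}, {"dx": 0.429, "dy": 0.958, "dz": 0, "turn": 0.135}, {"dx": 0.429, "dy": 0.958, "dz": 0, "turn": 0.135}]'

```text
t: 2.67
position: [0.4417, -0.0413, 0.2317]
orientation: [0.778, 0.629, 0.001, -0.0]
ft_force: [-0.3, 0.7, -0.0]
gripper_width: 0.0856
gripper_force: 0.0
```

>>> jog_arm --steps '[{"dx": 0.14, "dy": 0.32, "dz": 0, "turn": 0.05}, {"dx": 0.28, "dy": 0.65, "dz": 0, "turn": 0.1}, {"dx": 0.429, "dy": 0.958, "dz": 0, "turn": 0.135}, {"dx": 0.429, "dy": 0.958, "dz": 0, "turn": 0.135}, {"dx": 0.429, "dy": 0.958, "dz": 0, "turn": 0.135}]'

```text
t: 3.08
position: [0.4921, 0.0699, 0.2312]
orientation: [0.709, 0.705, -0.0, 0.0]
ft_force: [0.6, -0.5, 0.6]
gripper_width: 0.0851
gripper_force: 0.0
```

```bash
cat >> h.py <<'E'
from scipy.spatial.transform import Rotation as Ro
def wray(st,px):
    m=vision.camera_model("wrist"); M=np.array(m["mount"]); R=Ro.from_quat(st["orientation"]).as_matrix()
    return R@M[:3,3]+st["position"], R@M[:3,:3]@np.linalg.solve(np.array(m["intrinsics"]),[px[0],px[1],1])
def wat(st,px,z):
    c,d=wray(st,px); return c+d*(z-c[2])/d[2]
E
python3 - <<'E'
from h import *
st=bot.read_state(); cv2.imwrite("pics/w0.png",vision.grab_frame("wrist")); print(st["position"],st["orientation"],st["q"])
for n in("pourer","shaker","tin","tamper"):
    print(n,[(np.round(d["centre"]),round(d["confidence"],2),wat(st,d["centre"],.018).round(4)) for d in mark_of("wrist",n)[:2]])
E
```

```text
[0.49210453 0.06993221 0.23124867] [ 7.08762498e-01  7.05447134e-01 -2.43399133e-04  5.38446365e-05] [-8.71258408e-02 -1.20717254e-01  1.94138435e+00 -4.55681916e-04
  1.32115709e+00 -8.23245734e-02]
pourer [(array([320., 165.]), 0.76, array([0.4921, 0.0746, 0.018 ])), (array([578., 136.]), 0.73, array([0.7746, 0.1065, 0.018 ]))]
shaker [(array([314., 241.]), 0.61, array([ 0.4839, -0.0184,  0.018 ]))]
tin [(array([309., 308.]), 0.75, array([ 0.4765, -0.1143,  0.018 ]))]
tamper [(array([368., 287.]), 0.78, array([ 0.5518, -0.0838,  0.018 ]))]
```

View pics/w0.png

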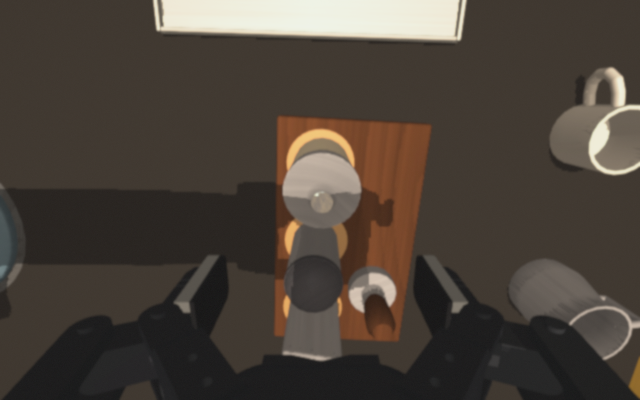

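>>> jog_arm --steps '[{"dx": 0, "dy": 0.036, "dz": -0.25, "turn": 0}, {"dx": 0, "dy": 0.036, "dz": -0.5, "turn": 0}, {"dx": 0, "dy": 0.036, "dz": -0.8, "turn": 0}, {"dx": 0, "dy": 0.036, "dz": -0.8, "turn": 0}]'

```text
t: 3.67
position: [0.4863, 0.0726, 0.1287]
orientation: [0.71, 0.704, -0.004, -0.005]
ft_force: [-0.6, -0.2, -1.8]
gripper_width: 0.0851
gripper_force: 0.0
```

>>> jog_arm --steps '[{"dx": 0, "dy": 0, "dz": -0.15, "turn": 0}, {"dx": 0, "dy": 0, "dz": -0.28, "turn": 0}, {"dx": 0, "dy": 0, "dz": -0.36, "turn": 0}, {"dx": 0, "dy": 0, "dz": -0.37, "turn": 0}, {"dx": 0, "dy": 0, "dz": -0.37, "turn": 0}]'

```text
t: 4.08
position: [0.4918, 0.0729, 0.0916]
orientation: [0.71, 0.704, 0.0, 0.0]
ft_force: [-0.4, -0.3, -0.0]
gripper_width: 0.0853
gripper_force: 0.0
```

>>> jog_arm --steps '[{"dx": 0, "dy": 0, "dz": 0, "turn": 0}, {"dx": 0, "dy": 0, "dz": 0, "turn": 0}, {"dx": 0, "dy": 0, "dz": 0, "turn": 0}, {"dx": 0, "dy": 0, "dz": 0, "turn": 0}, {"dx": 0, "dy": 0, "dz": 0, "turn": 0}, {"dx": 0, "dy": 0, "dz": 0, "turn": 0}, {"dx": 0, "dy": 0, "dz": 0, "turn": 0}, {"dx": 0, "dy": 0, "dz": 0, "turn": 0}]' --gripper 1

```text
t: 4.75
position: [0.4928, 0.0732, 0.0927]
orientation: [0.71, 0.705, 0.001, 0.001]
ft_force: [-0.1, 0.7, 6.0]
gripper_width: 0.0607
gripper_force: 65.0
```

>>> jog_arm --steps '[{"dx": 0, "dy": 0, "dz": 0.1, "turn": 0}, {"dx": 0, "dy": 0, "dz": 0.25, "turn": 0}, {"dx": 0, "dy": 0, "dz": 0.42, "turn": 0}, {"dx": 0, "dy": 0, "dz": 0.5, "turn": 0}, {"dx": 0, "dy": 0.1, "dz": 0.5, "turn": 0}]'

```text
t: 5.17
position: [0.493, 0.0844, 0.1531]
orientation: [0.71, 0.704, 0.001, 0.002]
ft_force: [1.4, -0.3, -4.3]
gripper_width: 0.0605
gripper_force: 66.6
```

>>> jog_arm --steps '[{"dx": 0.07, "dy": 0.15, "dz": 0, "turn": 0}, {"dx": 0.19, "dy": 0.37, "dz": 0, "turn": 0}, {"dx": 0.3, "dy": 0.6, "dz": 0, "turn": 0}, {"dx": 0.4, "dy": 0.8, "dz": 0, "turn": 0}]'

```text
t: 5.5
position: [0.5387, 0.1833, 0.1491]
orientation: [0.71, 0.705, -0.001, -0.001]
ft_force: [0.6, -0.6, -3.7]
gripper_width: 0.0608
gripper_force: 66.7
```

>>> jog_arm --steps '[{"dx": 0.1, "dy": 0.2, "dz": 0, "turn": 0}, {"dx": 0.22, "dy": 0.4, "dz": 0, "turn": 0}, {"dx": 0.32, "dy": 0.58, "dz": 0, "turn": 0}, {"dx": 0.39, "dy": 0.68, "dz": 0, "turn": 0}, {"dx": 0.39, "dy": 0.68, "dz": 0, "turn": 0}]'

```text
t: 5.92
position: [0.5861, 0.2657, 0.1489]
orientation: [0.709, 0.705, -0.0, -0.001]
ft_force: [-0.1, -1.1, -4.0]
gripper_width: 0.0605
gripper_force: 67.0
```

>>> jog_arm --steps '[{"dx": 0, "dy": -0.01, "dz": -0.18, "turn": 0}, {"dx": 0, "dy": -0.01, "dz": -0.36, "turn": 0}, {"dx": 0, "dy": -0.01, "dz": -0.48, "turn": 0}, {"dx": 0, "dy": -0.01, "dz": -0.54, "turn": 0}, {"dx": 0, "dy": -0.01, "dz": -0.57, "turn": 0}, {"dx": 0, "dy": -0.01, "dz": -0.58, "turn": 0}, {"dx": 0, "dy": -0.01, "dz": -0.58, "turn": 0}]'

```text
t: 6.5
position: [0.5867, 0.2618, 0.0819]
orientation: [0.71, 0.704, 0.0, 0.0]
ft_force: [-0.1, -0.3, -4.2]
gripper_width: 0.0606
gripper_force: 67.0
```

>>> jog_arm --steps '[{"dx": 0, "dy": 0, "dz": -0.015, "turn": 0}, {"dx": 0, "dy": 0, "dz": -0.027, "turn": 0}, {"dx": 0, "dy": 0, "dz": -0.027, "turn": 0}]'

```text
t: 6.75
position: [0.5868, 0.2618, 0.0788]
orientation: [0.71, 0.705, 0.001, 0.0]
ft_force: [0.1, 0.4, -3.6]
gripper_width: 0.0607
gripper_force: 67.4
```

>>> jog_arm --steps '[{"dx": 0, "dy": 0, "dz": 0, "turn": 0}, {"dx": 0, "dy": 0, "dz": 0, "turn": 0}, {"dx": 0, "dy": 0, "dz": 0, "turn": 0}, {"dx": 0, "dy": 0, "dz": 0, "turn": 0}, {"dx": 0, "dy": 0, "dz": 0, "turn": 0}, {"dx": 0, "dy": 0, "dz": 0, "turn": 0}]' --gripper 0

```text
t: 7.25
position: [0.5864, 0.2618, 0.0783]
orientation: [0.71, 0.705, 0.0, 0.0]
ft_force: [0.0, 0.6, -0.6]
gripper_width: 0.0853
gripper_force: 0.0
```

>>> jog_arm --steps '[{"dx": 0, "dy": 0, "dz": 0.2, "turn": 0}, {"dx": 0, "dy": 0, "dz": 0.5, "turn": 0}, {"dx": 0, "dy": 0, "dz": 0.75, "turn": 0}, {"dx": 0, "dy": 0, "dz": 0.75, "turn": 0}]'

```text
t: 7.58
position: [0.5903, 0.2629, 0.1762]
orientation: [0.71, 0.705, 0.006, 0.003]
ft_force: [0.6, -0.3, 1.9]
gripper_width: 0.0854
gripper_force: 0.0
```

>>> jog_arm --steps '[{"dx": -0.09, "dy": -0.26, "dz": 0, "turn": 0}, {"dx": -0.19, "dy": -0.52, "dz": 0, "turn": 0}, {"dx": -0.28, "dy": -0.78, "dz": 0, "turn": 0}]'

```text
t: 7.83
position: [0.552, 0.1675, 0.1681]
orientation: [0.709, 0.705, 0.0, 0.0]
ft_force: [1.0, 0.1, -0.4]
gripper_width: 0.0854
gripper_force: 0.0
```

>>> jog_arm --steps '[{"dx": -0.09, "dy": -0.26, "dz": 0, "turn": 0}, {"dx": -0.19, "dy": -0.52, "dz": 0, "turn": 0}, {"dx": -0.28, "dy": -0.78, "dz": 0, "turn": 0}]'

```text
t: 8.08
position: [0.5182, 0.0733, 0.168]
orientation: [0.709, 0.705, 0.0, 0.0]
ft_force: [0.7, -0.6, -0.7]
gripper_width: 0.0855
gripper_force: 0.0
```

>>> jog_arm --steps '[{"dx": -0.09, "dy": -0.26, "dz": 0, "turn": 0}, {"dx": -0.19, "dy": -0.52, "dz": 0, "turn": 0}, {"dx": -0.28, "dy": -0.78, "dz": 0, "turn": 0}, {"dx": -0.28, "dy": -0.78, "dz": 0, "turn": 0}, {"dx": -0.28, "dy": -0.78, "dz": 0, "turn": 0}]'

```text
t: 8.5
position: [0.4852, -0.0203, 0.1682]
orientation: [0.711, 0.703, 0.0, 0.0]
ft_force: [-0.5, 0.0, -0.5]
gripper_width: 0.0854
gripper_force: 0.0
```

Run:
```python
from h import *
st=bot.read_state(); vision.grab_frame("wrist"); print(st["position"],st["ft_force"])
for n in("shaker","tin","tamper"):
    print(n,[(np.round(d["centre"]),round(d["confidence"],2),wat(st,d["centre"],.018).round(4)) for d in mark_of("wrist",n)[:2]])
cv2.imwrite("pics/top1.png",vision.grab_frame("top"))
```

```text
[ 0.48521858 -0.02030845  0.16817899] [-0.5075263  0.040733  -0.4898381]
shaker [(array([319., 178.]), 0.91, array([ 0.4844, -0.0149,  0.018 ])), (array([602., 240.]), 0.35, array([ 0.7654, -0.0811,  0.018 ]))]
tin [(array([316., 271.]), 0.86, array([ 0.4798, -0.1139,  0.018 ]))]
tamper [(array([389., 242.]), 0.95, array([ 0.5535, -0.082 ,  0.018 ]))]
```

View pics/top1.png

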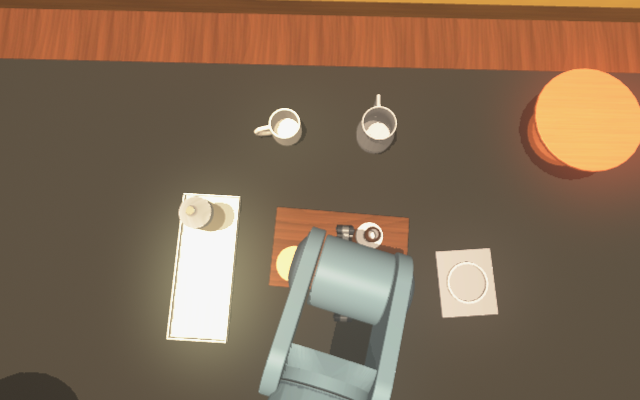

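The picture shows the pourer upright in the tray (~195,212) and its cork spot bare. The tamper has not moved. Next is the shaker.

>>> jog_arm --steps '[{"dx": 0, "dy": 0.017, "dz": -0.22, "turn": 0}, {"dx": 0, "dy": 0.017, "dz": -0.45, "turn": 0}, {"dx": 0, "dy": 0.017, "dz": -0.65, "turn": 0}, {"dx": 0, "dy": 0.017, "dz": -0.77, "turn": 0}, {"dx": 0, "dy": 0.017, "dz": -0.8, "turn": 0}, {"dx": 0, "dy": 0.017, "dz": -0.8, "turn": 0}]'

```text
t: 9.25
position: [0.4847, -0.0162, 0.071]
orientation: [0.709, 0.705, -0.001, -0.001]
ft_force: [-0.6, 0.3, 0.8]
gripper_width: 0.0857
gripper_force: 0.0
```

>>> jog_arm --steps '[{"dx": 0, "dy": 0, "dz": 0, "turn": 0}, {"dx": 0, "dy": 0, "dz": 0, "turn": 0}, {"dx": 0, "dy": 0, "dz": 0, "turn": 0}, {"dx": 0, "dy": 0, "dz": 0, "turn": 0}, {"dx": 0, "dy": 0, "dz": 0, "turn": 0}, {"dx": 0, "dy": 0, "dz": 0, "turn": 0}, {"dx": 0, "dy": 0, "dz": 0, "turn": 0}, {"dx": 0, "dy": 0, "dz": 0, "turn": 0}]' --gripper 1

```text
t: 9.92
position: [0.4863, -0.0173, 0.0738]
orientation: [0.71, 0.705, 0.0, 0.001]
ft_force: [-2.5, 0.4, 5.3]
gripper_width: 0.053
gripper_force: 61.8
```

>>> jog_arm --steps '[{"dx": 0, "dy": 0, "dz": 0.1, "turn": 0}, {"dx": 0, "dy": 0, "dz": 0.25, "turn": 0}, {"dx": 0, "dy": 0, "dz": 0.42, "turn": 0}, {"dx": 0, "dy": 0, "dz": 0.5, "turn": 0}, {"dx": 0, "dy": 0.1, "dz": 0.5, "turn": 0}]'

```text
t: 10.33
position: [0.4876, -0.0064, 0.1351]
orientation: [0.71, 0.704, 0.001, 0.003]
ft_force: [0.4, -0.5, -2.8]
gripper_width: 0.053
gripper_force: 63.4
```

>>> jog_arm --steps '[{"dx": 0, "dy": 0.2, "dz": 0, "turn": 0}, {"dx": 0, "dy": 0.45, "dz": 0, "turn": 0}, {"dx": 0, "dy": 0.7, "dz": 0, "turn": 0}, {"dx": -0.03, "dy": 0.95, "dz": 0, "turn": 0}]'

```text
t: 10.67
position: [0.4811, 0.1108, 0.1311]
orientation: [0.71, 0.704, -0.0, -0.0]
ft_force: [2.1, 0.4, -3.6]
gripper_width: 0.053
gripper_force: 63.3
```

>>> jog_arm --steps '[{"dx": 0, "dy": 0.25, "dz": 0, "turn": 0}, {"dx": 0, "dy": 0.5, "dz": 0, "turn": 0}, {"dx": 0, "dy": 0.71, "dz": 0, "turn": 0}]'

```text
t: 10.92
position: [0.4803, 0.1966, 0.1308]
orientation: [0.709, 0.705, -0.001, -0.001]
ft_force: [0.6, -0.5, -3.1]
gripper_width: 0.0527
gripper_force: 63.4
```

>>> jog_arm --steps '[{"dx": 0, "dy": 0.22, "dz": 0, "turn": 0}, {"dx": 0, "dy": 0.42, "dz": 0, "turn": 0}, {"dx": 0, "dy": 0.55, "dz": 0, "turn": 0}, {"dx": 0, "dy": 0.6, "dz": 0, "turn": 0}, {"dx": 0, "dy": 0.6, "dz": 0, "turn": 0}]'

```text
t: 11.33
position: [0.4807, 0.2673, 0.1309]
orientation: [0.709, 0.705, -0.001, -0.0]
ft_force: [0.6, 0.5, -2.8]
gripper_width: 0.0529
gripper_force: 63.4
```

>>> jog_arm --steps '[{"dx": 0, "dy": 0, "dz": -0.18, "turn": 0}, {"dx": 0, "dy": 0, "dz": -0.36, "turn": 0}, {"dx": 0, "dy": 0, "dz": -0.48, "turn": 0}, {"dx": 0, "dy": 0, "dz": -0.54, "turn": 0}, {"dx": 0, "dy": 0, "dz": -0.56, "turn": 0}, {"dx": 0, "dy": 0, "dz": -0.56, "turn": 0}]'

```text
t: 11.83
position: [0.4817, 0.2655, 0.0645]
orientation: [0.71, 0.704, -0.0, -0.0]
ft_force: [-0.4, -0.1, -2.4]
gripper_width: 0.0528
gripper_force: 63.4
```

>>> jog_arm --steps '[{"dx": 0, "dy": 0, "dz": -0.02, "turn": 0}, {"dx": 0, "dy": 0, "dz": -0.04, "turn": 0}, {"dx": 0, "dy": 0, "dz": -0.044, "turn": 0}, {"dx": 0, "dy": 0, "dz": -0.044, "turn": 0}]'

```text
t: 12.17
position: [0.4821, 0.2662, 0.0599]
orientation: [0.71, 0.705, 0.0, 0.0]
ft_force: [0.5, 0.0, -3.1]
gripper_width: 0.0528
gripper_force: 63.4
```

>>> jog_arm --steps '[{"dx": 0, "dy": 0, "dz": 0, "turn": 0}, {"dx": 0, "dy": 0, "dz": 0, "turn": 0}, {"dx": 0, "dy": 0, "dz": 0, "turn": 0}, {"dx": 0, "dy": 0, "dz": 0, "turn": 0}, {"dx": 0, "dy": 0, "dz": 0, "turn": 0}, {"dx": 0, "dy": 0, "dz": 0, "turn": 0}]' --gripper 0

```text
t: 12.67
position: [0.482, 0.2662, 0.0598]
orientation: [0.71, 0.705, 0.0, 0.0]
ft_force: [0.8, -0.1, 0.1]
gripper_width: 0.0854
gripper_force: 0.0
```

>>> jog_arm --steps '[{"dx": 0, "dy": 0, "dz": 0.2, "turn": 0}, {"dx": 0, "dy": 0, "dz": 0.5, "turn": 0}, {"dx": 0, "dy": 0, "dz": 0.8, "turn": 0}, {"dx": 0, "dy": 0, "dz": 0.95, "turn": 0}, {"dx": 0, "dy": 0, "dz": 0.95, "turn": 0}]'

```text
t: 13.08
position: [0.485, 0.2672, 0.1795]
orientation: [0.71, 0.705, 0.005, 0.002]
ft_force: [0.4, 0.6, 0.4]
gripper_width: 0.0853
gripper_force: 0.0
```

>>> jog_arm --steps '[{"dx": 0, "dy": -0.26, "dz": 0, "turn": 0}, {"dx": 0, "dy": -0.53, "dz": 0, "turn": -0.03}, {"dx": 0, "dy": -0.8, "dz": 0, "turn": -0.03}]'

```text
t: 13.33
position: [0.481, 0.1694, 0.1726]
orientation: [0.726, 0.688, -0.001, -0.0]
ft_force: [1.0, 0.4, 0.8]
gripper_width: 0.0857
gripper_force: 0.0
```

>>> jog_arm --steps '[{"dx": 0, "dy": -0.26, "dz": 0, "turn": 0}, {"dx": 0, "dy": -0.53, "dz": 0, "turn": -0.03}, {"dx": 0, "dy": -0.8, "dz": 0, "turn": -0.03}]'

```text
t: 13.58
position: [0.4809, 0.0728, 0.1725]
orientation: [0.742, 0.67, -0.001, -0.001]
ft_force: [0.8, 0.4, 0.8]
gripper_width: 0.0854
gripper_force: 0.0
```

>>> jog_arm --steps '[{"dx": 0, "dy": -0.26, "dz": 0, "turn": 0}, {"dx": 0, "dy": -0.53, "dz": 0, "turn": -0.03}, {"dx": 0, "dy": -0.8, "dz": 0, "turn": -0.033}]'

```text
t: 13.83
position: [0.481, -0.0232, 0.1726]
orientation: [0.76, 0.65, -0.0, -0.001]
ft_force: [-0.2, 0.5, -0.5]
gripper_width: 0.0855
gripper_force: 0.0
```

>>> jog_arm --steps '[{"dx": 0, "dy": -0.26, "dz": 0, "turn": 0}, {"dx": 0, "dy": -0.53, "dz": 0, "turn": 0}, {"dx": 0, "dy": -0.75, "dz": 0, "turn": 0}, {"dx": 0, "dy": -0.77, "dz": 0, "turn": 0}, {"dx": 0, "dy": -0.77, "dz": 0, "turn": 0}]'

```text
t: 14.25
position: [0.4813, -0.1152, 0.1726]
orientation: [0.76, 0.65, -0.0, -0.001]
ft_force: [0.2, 0.4, 0.2]
gripper_width: 0.0852
gripper_force: 0.0
```

Run:
```python
from h import *
st=bot.read_state(); im=vision.grab_frame("wrist"); print(st["position"],st["orientation"])
for n in("tin","tamper"):
    print(n,[(np.round(d["centre"]),round(d["confidence"],2),wat(st,d["centre"],.018).round(4)) for d in mark_of("wrist",n)[:2]])
cv2.imwrite("pics/w1.png",im)
```

```text
[ 0.48128963 -0.11519952  0.17261373] [ 7.60095094e-01  6.49811321e-01 -2.45275746e-04 -7.97643740e-04]
tin [(array([318., 180.]), 0.89, array([ 0.4794, -0.1129,  0.018 ]))]
tamper [(array([391., 139.]), 0.81, array([ 0.5515, -0.0845,  0.018 ]))]
```

View pics/w1.png

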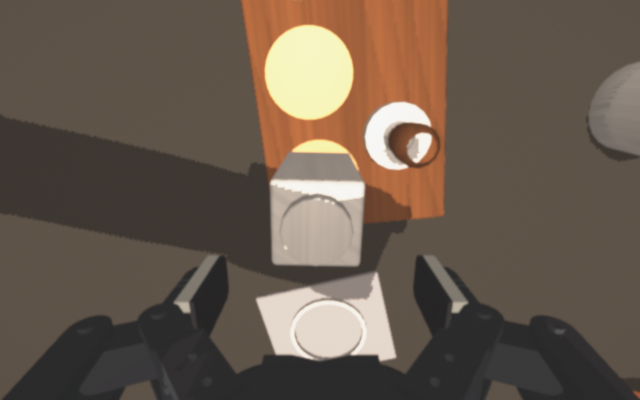

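The tin appears square to the fingers (column ~318), so I descend and grip.

>>> jog_arm --steps '[{"dx": -0.01, "dy": 0.008, "dz": -0.22, "turn": 0}, {"dx": -0.01, "dy": 0.008, "dz": -0.45, "turn": 0}, {"dx": -0.01, "dy": 0.008, "dz": -0.63, "turn": 0}, {"dx": -0.01, "dy": 0.008, "dz": -0.73, "turn": 0}, {"dx": -0.01, "dy": 0.008, "dz": -0.75, "turn": 0}, {"dx": -0.01, "dy": 0.008, "dz": -0.75, "turn": 0}]'

```text
t: 14.9
position: [0.48, -0.112, 0.0827]
orientation: [0.759, 0.651, -0.0, -0.001]
ft_force: [1.1, 1.0, 1.1]
gripper_width: 0.0855
gripper_force: 0.0
```

>>> jog_arm --steps '[{"dx": 0, "dy": 0, "dz": 0, "turn": 0}, {"dx": 0, "dy": 0, "dz": 0, "turn": 0}, {"dx": 0, "dy": 0, "dz": 0, "turn": 0}, {"dx": 0, "dy": 0, "dz": 0, "turn": 0}, {"dx": 0, "dy": 0, "dz": 0, "turn": 0}, {"dx": 0, "dy": 0, "dz": 0, "turn": 0}, {"dx": 0, "dy": 0, "dz": 0, "turn": 0}, {"dx": 0, "dy": 0, "dz": 0, "turn": 0}]' --gripper 1

```text
t: 15.57
position: [0.4811, -0.1134, 0.0852]
orientation: [0.759, 0.651, 0.0, 0.0]
ft_force: [-3.2, 1.3, 4.7]
gripper_width: 0.0578
gripper_force: 63.0
```

>>> jog_arm --steps '[{"dx": 0, "dy": 0, "dz": 0.1, "turn": 0}, {"dx": 0, "dy": 0, "dz": 0.25, "turn": 0}, {"dx": 0, "dy": 0, "dz": 0.42, "turn": 0}, {"dx": 0, "dy": 0, "dz": 0.5, "turn": 0}, {"dx": 0, "dy": 0, "dz": 0.5, "turn": 0}]'

```text
t: 15.98
position: [0.4824, -0.1141, 0.1465]
orientation: [0.759, 0.651, 0.001, 0.003]
ft_force: [1.0, 0.1, -2.9]
gripper_width: 0.0576
gripper_force: 64.8
```

>>> jog_arm --steps '[{"dx": -0.03, "dy": 0.12, "dz": 0, "turn": 0.01}, {"dx": -0.09, "dy": 0.32, "dz": 0, "turn": 0.03}, {"dx": -0.15, "dy": 0.56, "dz": 0, "turn": 0.04}, {"dx": -0.21, "dy": 0.8, "dz": 0, "turn": 0.05}]'

```text
t: 16.32
position: [0.4537, -0.0157, 0.1419]
orientation: [0.733, 0.68, -0.001, -0.001]
ft_force: [-0.3, 0.7, -2.8]
gripper_width: 0.0574
gripper_force: 64.8
```

>>> jog_arm --steps '[{"dx": -0.07, "dy": 0.26, "dz": 0, "turn": 0.01}, {"dx": -0.14, "dy": 0.53, "dz": 0, "turn": 0.03}, {"dx": -0.22, "dy": 0.8, "dz": 0, "turn": 0.04}]'

```text
t: 16.57
position: [0.427, 0.0806, 0.142]
orientation: [0.711, 0.703, -0.001, -0.001]
ft_force: [0.8, -0.5, -4.1]
gripper_width: 0.0573
gripper_force: 64.8
```

>>> jog_arm --steps '[{"dx": -0.07, "dy": 0.26, "dz": 0, "turn": 0}, {"dx": -0.14, "dy": 0.53, "dz": 0, "turn": 0}, {"dx": -0.22, "dy": 0.8, "dz": 0, "turn": 0}]'

```text
t: 16.82
position: [0.4005, 0.1764, 0.1421]
orientation: [0.711, 0.703, -0.001, -0.001]
ft_force: [1.3, 0.7, -4.1]
gripper_width: 0.0578
gripper_force: 64.8
```

>>> jog_arm --steps '[{"dx": -0.07, "dy": 0.25, "dz": 0, "turn": 0}, {"dx": -0.14, "dy": 0.5, "dz": 0, "turn": 0}, {"dx": -0.19, "dy": 0.7, "dz": 0, "turn": 0}, {"dx": -0.22, "dy": 0.8, "dz": 0, "turn": 0}, {"dx": -0.22, "dy": 0.8, "dz": 0, "turn": 0}]'

```text
t: 17.23
position: [0.3738, 0.2726, 0.142]
orientation: [0.71, 0.704, -0.001, -0.001]
ft_force: [0.6, 0.6, -3.4]
gripper_width: 0.0578
gripper_force: 64.8
```

>>> jog_arm --steps '[{"dx": 0, "dy": 0, "dz": -0.18, "turn": 0}, {"dx": 0, "dy": 0, "dz": -0.36, "turn": 0}, {"dx": 0, "dy": 0, "dz": -0.48, "turn": 0}, {"dx": 0, "dy": 0, "dz": -0.54, "turn": 0}, {"dx": 0, "dy": 0, "dz": -0.56, "turn": 0}, {"dx": 0, "dy": 0, "dz": -0.56, "turn": 0}]'

```text
t: 17.73
position: [0.3757, 0.2702, 0.0757]
orientation: [0.711, 0.703, -0.001, -0.0]
ft_force: [-0.2, 0.2, -2.5]
gripper_width: 0.0575
gripper_force: 64.7
```

>>> jog_arm --steps '[{"dx": 0, "dy": 0, "dz": -0.02, "turn": 0}, {"dx": 0, "dy": 0, "dz": -0.036, "turn": 0}, {"dx": 0, "dy": 0, "dz": -0.04, "turn": 0}, {"dx": 0, "dy": 0, "dz": -0.04, "turn": 0}]'

```text
t: 18.07
position: [0.3765, 0.2708, 0.072]
orientation: [0.711, 0.703, 0.0, 0.0]
ft_force: [1.0, 0.5, -2.5]
gripper_width: 0.0575
gripper_force: 64.7
```

>>> jog_arm --steps '[{"dx": 0, "dy": 0, "dz": 0, "turn": 0}, {"dx": 0, "dy": 0, "dz": 0, "turn": 0}, {"dx": 0, "dy": 0, "dz": 0, "turn": 0}, {"dx": 0, "dy": 0, "dz": 0, "turn": 0}, {"dx": 0, "dy": 0, "dz": 0, "turn": 0}, {"dx": 0, "dy": 0, "dz": 0, "turn": 0}]' --gripper 0

```text
t: 18.57
position: [0.3764, 0.2708, 0.0718]
orientation: [0.711, 0.703, 0.0, 0.0]
ft_force: [0.2, 0.0, -0.4]
gripper_width: 0.0855
gripper_force: 0.0
```

>>> jog_arm --steps '[{"dx": 0, "dy": 0, "dz": 0.2, "turn": 0}, {"dx": 0, "dy": 0, "dz": 0.5, "turn": 0}, {"dx": 0, "dy": 0, "dz": 0.8, "turn": 0}, {"dx": 0, "dy": 0, "dz": 0.85, "turn": 0}, {"dx": 0, "dy": 0, "dz": 0.85, "turn": 0}]'

```text
t: 18.98
position: [0.3783, 0.2716, 0.1769]
orientation: [0.711, 0.703, 0.003, 0.001]
ft_force: [0.7, 0.4, -0.3]
gripper_width: 0.0857
gripper_force: 0.0
```

>>> jog_arm --steps '[{"dx": 0.12, "dy": -0.24, "dz": 0, "turn": 0}, {"dx": 0.25, "dy": -0.49, "dz": 0, "turn": 0}, {"dx": 0.37, "dy": -0.73, "dz": 0, "turn": 0}, {"dx": 0.5, "dy": -0.98, "dz": 0, "turn": 0}]'

```text
t: 19.32
position: [0.4354, 0.1519, 0.1716]
orientation: [0.711, 0.703, -0.001, -0.001]
ft_force: [0.7, 0.5, -0.0]
gripper_width: 0.0855
gripper_force: 0.0
```

>>> jog_arm --steps '[{"dx": 0.12, "dy": -0.24, "dz": 0, "turn": 0}, {"dx": 0.25, "dy": -0.49, "dz": 0, "turn": 0}, {"dx": 0.37, "dy": -0.73, "dz": 0, "turn": 0}, {"dx": 0.5, "dy": -0.98, "dz": 0, "turn": 0}, {"dx": 0.5, "dy": -0.98, "dz": 0, "turn": 0}]'

```text
t: 19.73
position: [0.4974, 0.0313, 0.172]
orientation: [0.713, 0.701, -0.001, -0.0]
ft_force: [-0.4, -0.0, 0.5]
gripper_width: 0.0852
gripper_force: 0.0
```

Run:
```python
from h import *
st=bot.read_state(); im=vision.grab_frame("wrist"); print(st["position"],st["orientation"])
print([(np.round(d["centre"]),round(d["confidence"],2),wat(st,d["centre"],.018).round(4)) for d in mark_of("wrist","tamper")[:2]])
cv2.imwrite("pics/top2.png",vision.grab_frame("top"))
for n in("tin","pourer","shaker"):
    print(n,[(np.round(d["centre"]),round(d["confidence"],2),at_z("top",d["centre"],.004).round(4)) for d in mark_of("top",n)[:2]])
```

```text
[0.49741586 0.03132884 0.1720222 ] [ 7.13092874e-01  7.01068971e-01 -9.16542137e-04 -1.06977582e-04]
[(array([375., 285.]), 0.87, array([ 0.5534, -0.0816,  0.018 ]))]
tin [(array([204., 318.]), 0.61, array([0.3727, 0.2619, 0.004 ]))]
pourer [(array([208., 220.]), 0.55, array([0.5818, 0.2698, 0.004 ]))]
shaker [(array([206., 264.]), 0.88, array([0.4857, 0.2665, 0.004 ])), (array([206., 216.]), 0.7, array([0.5896, 0.2748, 0.004 ]))]
```

View pics/top2.png

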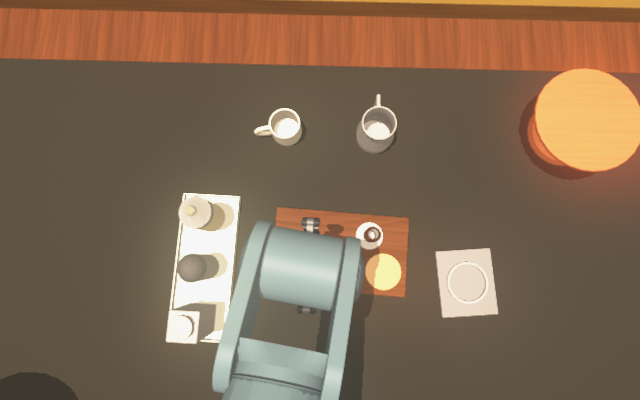

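The top view shows pourer, shaker and tin upright in a row in the tray (195,212; 192,268; 183,327), with the tamper still at (370,235). Next I grasp the tamper.

>>> jog_arm --steps '[{"dx": 0.12, "dy": -0.24, "dz": 0, "turn": 0}, {"dx": 0.25, "dy": -0.5, "dz": 0, "turn": 0}, {"dx": 0.37, "dy": -0.75, "dz": 0, "turn": 0}, {"dx": 0.47, "dy": -0.945, "dz": 0, "turn": 0}, {"dx": 0.47, "dy": -0.945, "dz": 0, "turn": 0}]'

```text
t: 20.45
position: [0.5542, -0.0806, 0.1739]
orientation: [0.712, 0.702, 0.0, 0.001]
ft_force: [-0.3, 0.4, 0.5]
gripper_width: 0.0854
gripper_force: 0.0
```

Run:
```python
from h import *
st=bot.read_state(); im=vision.grab_frame("wrist"); print(st["position"],st["orientation"])
print([(np.round(d["centre"]),round(d["confidence"],2),wat(st,d["centre"],.018).round(4)) for d in mark_of("wrist","tamper")[:2]])
```

```text
[ 0.55422658 -0.08055522  0.17390739] [7.12043141e-01 7.02134862e-01 4.92201516e-05 1.09489497e-03]
[(array([316., 183.]), 0.86, array([ 0.5508, -0.0821,  0.018 ]))]
```

>>> jog_arm --steps '[{"dx": -0.005, "dy": -0.01, "dz": -0.25, "turn": 0}, {"dx": -0.005, "dy": -0.01, "dz": -0.5, "turn": 0}, {"dx": -0.005, "dy": -0.01, "dz": -0.72, "turn": 0}, {"dx": -0.005, "dy": -0.01, "dz": -0.85, "turn": 0}, {"dx": -0.005, "dy": -0.01, "dz": -0.89, "turn": 0}, {"dx": -0.005, "dy": -0.01, "dz": -0.89, "turn": 0}]'

```text
t: 21.05
position: [0.5505, -0.0772, 0.0653]
orientation: [0.711, 0.704, -0.001, -0.002]
ft_force: [-0.5, 0.1, -0.6]
gripper_width: 0.0855
gripper_force: 0.0
```

>>> jog_arm --steps '[{"dx": 0, "dy": 0, "dz": 0, "turn": 0}, {"dx": 0, "dy": 0, "dz": 0, "turn": 0}, {"dx": 0, "dy": 0, "dz": 0, "turn": 0}, {"dx": 0, "dy": 0, "dz": 0, "turn": 0}, {"dx": 0, "dy": 0, "dz": 0, "turn": 0}, {"dx": 0, "dy": 0, "dz": 0, "turn": 0}, {"dx": 0, "dy": 0, "dz": 0, "turn": 0}, {"dx": 0, "dy": 0, "dz": 0, "turn": 0}, {"dx": 0, "dy": 0, "dz": 0, "turn": 0}, {"dx": 0, "dy": 0, "dz": 0, "turn": 0}]' --gripper 1

```text
t: 21.88
position: [0.5534, -0.0795, 0.0681]
orientation: [0.711, 0.703, 0.001, 0.001]
ft_force: [2.0, 1.1, 6.2]
gripper_width: 0.0291
gripper_force: 59.2
```

>>> jog_arm --steps '[{"dx": 0, "dy": 0, "dz": 0.1, "turn": 0}, {"dx": 0, "dy": 0, "dz": 0.25, "turn": 0}, {"dx": 0, "dy": 0, "dz": 0.42, "turn": 0}, {"dx": 0, "dy": 0, "dz": 0.5, "turn": 0}, {"dx": 0, "dy": 0, "dz": 0.5, "turn": 0}, {"dx": 0, "dy": 0, "dz": 0.5, "turn": 0}]'

```text
t: 22.38
position: [0.5515, -0.079, 0.1263]
orientation: [0.711, 0.703, -0.0, -0.0]
ft_force: [-0.3, 0.4, -4.3]
gripper_width: 0.0289
gripper_force: 60.1
```

>>> jog_arm --steps '[{"dx": -0.05, "dy": -0.13, "dz": 0, "turn": 0}, {"dx": -0.14, "dy": -0.36, "dz": 0, "turn": 0}, {"dx": -0.24, "dy": -0.62, "dz": 0, "turn": 0}, {"dx": -0.375, "dy": -0.89, "dz": 0, "turn": 0}]'

```text
t: 22.72
position: [0.5056, -0.1859, 0.1248]
orientation: [0.711, 0.703, -0.0, -0.002]
ft_force: [-0.7, -0.2, -3.5]
gripper_width: 0.0294
gripper_force: 60.1
```

>>> jog_arm --steps '[{"dx": -0.12, "dy": -0.27, "dz": 0, "turn": 0}, {"dx": -0.24, "dy": -0.54, "dz": 0, "turn": 0}, {"dx": -0.33, "dy": -0.77, "dz": 0, "turn": 0}, {"dx": -0.375, "dy": -0.89, "dz": 0, "turn": 0}, {"dx": -0.375, "dy": -0.89, "dz": 0, "turn": 0}, {"dx": -0.375, "dy": -0.89, "dz": 0, "turn": 0}]'

```text
t: 23.22
position: [0.4607, -0.2924, 0.1249]
orientation: [0.712, 0.702, 0.0, -0.002]
ft_force: [-0.0, -0.1, -4.2]
gripper_width: 0.0288
gripper_force: 60.2
```

Run:
```python
from h import *
st=bot.read_state(); im=vision.grab_frame("wrist"); print(st["position"],st["orientation"])
zb=st["position"][2]-.0502
for n,z in(("tamper",zb),("seat",0)):
  print(n,[(np.round(d["centre"]),round(d["confidence"],2),wat(st,d["centre"],z).round(4)) for d in mark_of("wrist",n)[:2]])
cv2.imwrite("pics/w2.png",im)
vision.grab_frame("scene")
for n,z in(("tamper",zb),("seat",0)):
  print(n,[(np.round(d["centre"]),round(d["confidence"],2),at_z("scene",d["centre"],z).round(4)) for d in mark_of("scene",n)[:2]])
```

```text
[ 0.46074411 -0.29241149  0.12494172] [ 7.12014026e-01  7.02162702e-01  1.14409225e-04 -1.88529433e-03]
tamper [(array([321., 228.]), 0.66, array([ 0.4616, -0.2958,  0.0747]))]
seat [(array([324., 193.]), 0.6, array([ 0.464 , -0.2938,  0.    ]))]
tamper [(array([149., 252.]), 0.96, array([ 0.4624, -0.2923,  0.0747]))]
seat []
```

View pics/w2.png

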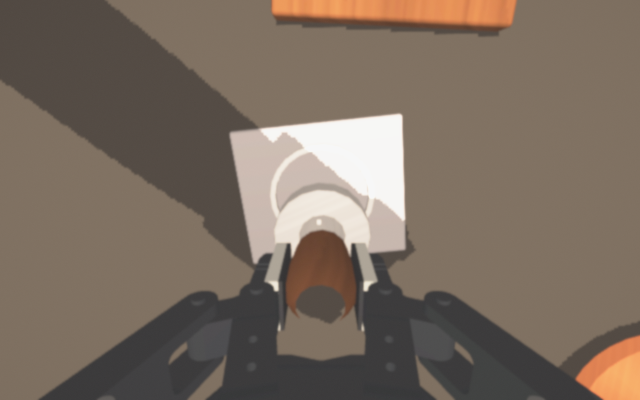

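>>> jog_arm --steps '[{"dx": 0.012, "dy": 0, "dz": -0.18, "turn": 0}, {"dx": 0.012, "dy": 0, "dz": -0.34, "turn": 0}, {"dx": 0.012, "dy": 0, "dz": -0.46, "turn": 0}, {"dx": 0.012, "dy": 0, "dz": -0.52, "turn": 0}, {"dx": 0.012, "dy": 0, "dz": -0.54, "turn": 0}, {"dx": 0.012, "dy": 0, "dz": -0.54, "turn": 0}, {"dx": 0.012, "dy": 0, "dz": -0.54, "turn": 0}]'

```text
t: 24.1
position: [0.4642, -0.2931, 0.0629]
orientation: [0.711, 0.703, 0.0, 0.001]
ft_force: [0.6, -0.3, -2.7]
gripper_width: 0.029
gripper_force: 60.2
```

>>> jog_arm --steps '[{"dx": -0.01, "dy": 0, "dz": -0.025, "turn": 0}, {"dx": -0.01, "dy": 0, "dz": -0.045, "turn": 0}, {"dx": -0.01, "dy": 0, "dz": -0.055, "turn": 0}, {"dx": -0.01, "dy": 0, "dz": -0.055, "turn": 0}, {"dx": -0.01, "dy": 0, "dz": -0.055, "turn": 0}]'

```text
t: 24.52
position: [0.4626, -0.2931, 0.0561]
orientation: [0.711, 0.703, -0.0, 0.0]
ft_force: [-1.2, 0.7, 0.9]
gripper_width: 0.0289
gripper_force: 60.5
```

The contact force shows the tamper resting on the mat, so I release and rise.

>>> jog_arm --steps '[{"dx": 0, "dy": 0, "dz": 0, "turn": 0}, {"dx": 0, "dy": 0, "dz": 0, "turn": 0}, {"dx": 0, "dy": 0, "dz": 0, "turn": 0}, {"dx": 0, "dy": 0, "dz": 0, "turn": 0}, {"dx": 0, "dy": 0, "dz": 0, "turn": 0}, {"dx": 0, "dy": 0, "dz": 0, "turn": 0}, {"dx": 0, "dy": 0, "dz": 0, "turn": 0}, {"dx": 0, "dy": 0, "dz": 0, "turn": 0}]' --gripper 0

```text
t: 25.18
position: [0.4623, -0.2927, 0.0554]
orientation: [0.711, 0.703, 0.0, -0.0]
ft_force: [1.3, 0.2, 0.0]
gripper_width: 0.0853
gripper_force: 0.0
```

>>> jog_arm --steps '[{"dx": 0, "dy": 0, "dz": 0.2, "turn": 0}, {"dx": 0, "dy": 0, "dz": 0.5, "turn": 0}, {"dx": 0, "dy": 0, "dz": 0.8, "turn": 0}, {"dx": 0, "dy": 0, "dz": 1.0, "turn": 0}, {"dx": 0, "dy": 0, "dz": 1.0, "turn": 0}]'

```text
t: 25.6
position: [0.4651, -0.2952, 0.1822]
orientation: [0.711, 0.703, 0.0, 0.006]
ft_force: [0.3, -0.3, 0.4]
gripper_width: 0.0854
gripper_force: 0.0
```

>>> jog_arm --steps '[{"dx": -0.07, "dy": 0.32, "dz": 0, "turn": 0}, {"dx": -0.14, "dy": 0.64, "dz": 0, "turn": 0}, {"dx": -0.18, "dy": 0.95, "dz": 0, "turn": 0}, {"dx": -0.18, "dy": 0.95, "dz": 0, "turn": 0}]'

```text
t: 25.93
position: [0.4388, -0.1734, 0.1736]
orientation: [0.71, 0.704, 0.0, -0.002]
ft_force: [-0.2, -0.1, -0.7]
gripper_width: 0.0853
gripper_force: 0.0
```

Run:
```python
from h import *
st=bot.read_state(); print(st["position"],st["orientation"])
im=vision.grab_frame("top"); a=im[235:325,425:510]
for n,z in(("tamper",.006),("seat",0)):
  print(n,[(np.round(d["centre"]),round(d["confidence"],2),at_z("top",d["centre"],z).round(4)) for d in mark_of("top",n)[:2]])
im=vision.grab_frame("scene"); b=im[200:330,100:225]
for n,z in(("tamper",.006),("seat",0)):
  print(n,[(np.round(d["centre"]),round(d["confidence"],2),at_z("scene",d["centre"],z).round(4)) for d in mark_of("scene",n)[:2]])
r=lambda x:cv2.resize(x,(390,400),interpolation=cv2.INTER_CUBIC)
cv2.imwrite("pics/s1.png",np.hstack([r(a),r(b)]))
```

```text
[ 0.43882985 -0.1734386   0.1736112 ] [ 7.09928265e-01  7.04270419e-01  2.75577547e-04 -2.22691512e-03]
tamper []
seat [(array([202., 318.]), 0.75, array([0.3711, 0.2692, 0.    ]))]
tamper []
seat [(array([164., 277.]), 0.65, array([ 0.4656, -0.2935,  0.    ]))]
```

View pics/s1.png

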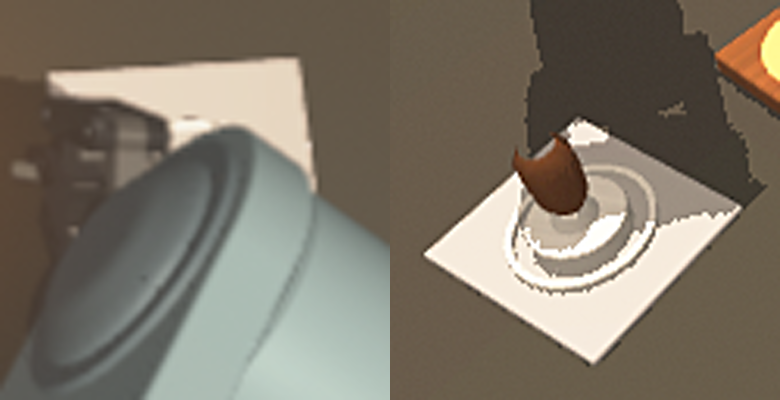

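The scene crop shows the tamper upright inside the ring, roughly centred (ring centre ~580,228, foot ~575,215 with its height offset). Next I fetch the tin.

>>> jog_arm --steps '[{"dx": -0.04, "dy": 0.32, "dz": 0, "turn": 0}, {"dx": -0.08, "dy": 0.62, "dz": 0, "turn": 0}, {"dx": -0.13, "dy": 0.925, "dz": 0, "turn": 0}]'

```text
t: 26.48
position: [0.4252, -0.0678, 0.1754]
orientation: [0.713, 0.702, 0.0, -0.0]
ft_force: [1.6, 1.7, 0.3]
gripper_width: 0.0851
gripper_force: 0.0
```

>>> jog_arm --steps '[{"dx": -0.04, "dy": 0.32, "dz": 0, "turn": 0}, {"dx": -0.08, "dy": 0.62, "dz": 0, "turn": 0}, {"dx": -0.13, "dy": 0.925, "dz": 0, "turn": 0}]'

```text
t: 26.73
position: [0.4096, 0.044, 0.1756]
orientation: [0.712, 0.702, 0.0, 0.0]
ft_force: [1.4, -0.9, -0.6]
gripper_width: 0.0854
gripper_force: 0.0
```

>>> jog_arm --steps '[{"dx": -0.04, "dy": 0.32, "dz": 0, "turn": 0}, {"dx": -0.08, "dy": 0.62, "dz": 0, "turn": 0}, {"dx": -0.13, "dy": 0.925, "dz": 0, "turn": 0}]'

```text
t: 26.98
position: [0.3942, 0.1554, 0.1757]
orientation: [0.712, 0.702, 0.0, 0.0]
ft_force: [0.4, -0.7, -0.4]
gripper_width: 0.0858
gripper_force: 0.0
```

>>> jog_arm --steps '[{"dx": -0.04, "dy": 0.3, "dz": 0, "turn": 0}, {"dx": -0.08, "dy": 0.6, "dz": 0, "turn": 0}, {"dx": -0.12, "dy": 0.85, "dz": 0, "turn": 0}, {"dx": -0.13, "dy": 0.925, "dz": 0, "turn": 0}, {"dx": -0.13, "dy": 0.925, "dz": 0, "turn": 0}]'

```text
t: 27.4
position: [0.3785, 0.2665, 0.1753]
orientation: [0.71, 0.704, -0.0, -0.0]
ft_force: [0.1, -0.3, -0.6]
gripper_width: 0.0853
gripper_force: 0.0
```

Run:
```python
from h import *
st=bot.read_state(); im=vision.grab_frame("wrist"); print(st["position"],st["orientation"])
print([(np.round(d["centre"]),round(d["confidence"],2),wat(st,d["centre"],.004).round(4)) for d in mark_of("wrist","tin")[:2]])
```

```text
[0.37848119 0.26653825 0.17528589] [ 7.10435653e-01  7.03762141e-01 -1.59809037e-04 -8.17129750e-05]
[(array([316., 177.]), 0.89, array([0.3738, 0.2678, 0.004 ]))]
```

>>> jog_arm --steps '[{"dx": -0.017, "dy": 0.033, "dz": -0.22, "turn": 0}, {"dx": -0.017, "dy": 0.033, "dz": -0.47, "turn": 0}, {"dx": -0.017, "dy": 0.033, "dz": -0.7, "turn": 0}, {"dx": -0.017, "dy": 0.033, "dz": -0.83, "turn": 0}, {"dx": -0.017, "dy": 0.033, "dz": -0.86, "turn": 0}, {"dx": -0.017, "dy": 0.033, "dz": -0.86, "turn": 0}]'

```text
t: 28.0
position: [0.376, 0.2677, 0.0712]
orientation: [0.712, 0.702, -0.001, -0.0]
ft_force: [0.4, 0.7, -0.0]
gripper_width: 0.0856
gripper_force: 0.0
```

>>> jog_arm --steps '[{"dx": 0, "dy": 0, "dz": 0, "turn": 0}, {"dx": 0, "dy": 0, "dz": 0, "turn": 0}, {"dx": 0, "dy": 0, "dz": 0, "turn": 0}, {"dx": 0, "dy": 0, "dz": 0, "turn": 0}, {"dx": 0, "dy": 0, "dz": 0, "turn": 0}, {"dx": 0, "dy": 0, "dz": 0, "turn": 0}, {"dx": 0, "dy": 0, "dz": 0, "turn": 0}, {"dx": 0, "dy": 0, "dz": 0, "turn": 0}]' --gripper 1

```text
t: 28.67
position: [0.3771, 0.2695, 0.074]
orientation: [0.711, 0.703, 0.001, 0.001]
ft_force: [-2.8, -1.6, 4.9]
gripper_width: 0.0578
gripper_force: 63.2
```

>>> jog_arm --steps '[{"dx": 0, "dy": 0, "dz": 0.1, "turn": 0}, {"dx": 0, "dy": 0, "dz": 0.25, "turn": 0}, {"dx": 0, "dy": 0, "dz": 0.42, "turn": 0}, {"dx": 0, "dy": 0, "dz": 0.57, "turn": 0}, {"dx": 0, "dy": 0, "dz": 0.6, "turn": 0}, {"dx": 0, "dy": 0, "dz": 0.6, "turn": 0}]'

```text
t: 29.17
position: [0.3773, 0.2697, 0.1459]
orientation: [0.711, 0.703, 0.002, 0.001]
ft_force: [-0.4, 0.6, -2.7]
gripper_width: 0.0577
gripper_force: 65.5
```

>>> jog_arm --steps '[{"dx": 0.03, "dy": -0.12, "dz": 0, "turn": 0}, {"dx": 0.09, "dy": -0.32, "dz": 0, "turn": 0}, {"dx": 0.15, "dy": -0.56, "dz": 0, "turn": 0}, {"dx": 0.216, "dy": -0.8, "dz": 0, "turn": 0}]'

```text
t: 29.5
position: [0.401, 0.1723, 0.1426]
orientation: [0.711, 0.703, -0.001, -0.001]
ft_force: [0.1, -0.2, -2.8]
gripper_width: 0.0579
gripper_force: 65.4
```

>>> jog_arm --steps '[{"dx": 0.07, "dy": -0.26, "dz": 0, "turn": 0}, {"dx": 0.14, "dy": -0.53, "dz": 0, "turn": 0}, {"dx": 0.216, "dy": -0.8, "dz": 0, "turn": 0}]'

```text
t: 29.75
position: [0.427, 0.0759, 0.1426]
orientation: [0.711, 0.703, -0.001, -0.001]
ft_force: [1.3, 0.8, -2.0]
gripper_width: 0.0572
gripper_force: 65.4
```

>>> jog_arm --steps '[{"dx": 0.07, "dy": -0.26, "dz": 0, "turn": -0.015}, {"dx": 0.14, "dy": -0.53, "dz": 0, "turn": -0.03}, {"dx": 0.216, "dy": -0.8, "dz": 0, "turn": -0.05}]'

```text
t: 30.0
position: [0.453, -0.0201, 0.1426]
orientation: [0.739, 0.674, -0.001, -0.001]
ft_force: [0.5, 0.2, -3.2]
gripper_width: 0.0574
gripper_force: 65.3
```

>>> jog_arm --steps '[{"dx": 0.07, "dy": -0.25, "dz": 0, "turn": -0.015}, {"dx": 0.14, "dy": -0.5, "dz": 0, "turn": -0.03}, {"dx": 0.19, "dy": -0.7, "dz": 0, "turn": -0.04}, {"dx": 0.216, "dy": -0.8, "dz": 0, "turn": -0.043}, {"dx": 0.216, "dy": -0.8, "dz": 0, "turn": -0.043}, {"dx": 0.216, "dy": -0.8, "dz": 0, "turn": -0.043}]'

```text
t: 30.5
position: [0.4791, -0.1143, 0.1429]
orientation: [0.761, 0.649, -0.0, -0.001]
ft_force: [0.1, 0.6, -3.3]
gripper_width: 0.0576
gripper_force: 65.4
```

>>> jog_arm --steps '[{"dx": 0, "dy": 0, "dz": -0.15, "turn": 0}, {"dx": 0, "dy": 0, "dz": -0.29, "turn": 0}, {"dx": 0, "dy": 0, "dz": -0.38, "turn": 0}, {"dx": 0, "dy": 0, "dz": -0.42, "turn": 0}, {"dx": 0, "dy": 0, "dz": -0.43, "turn": 0}, {"dx": 0, "dy": 0, "dz": -0.43, "turn": 0}, {"dx": 0, "dy": 0, "dz": -0.43, "turn": 0}]'

```text
t: 31.08
position: [0.4805, -0.1147, 0.0934]
orientation: [0.761, 0.649, 0.0, 0.001]
ft_force: [-0.2, 1.0, -3.3]
gripper_width: 0.0575
gripper_force: 65.4
```

>>> jog_arm --steps '[{"dx": 0, "dy": 0, "dz": -0.025, "turn": 0}, {"dx": 0, "dy": 0, "dz": -0.045, "turn": 0}, {"dx": 0, "dy": 0, "dz": -0.051, "turn": 0}, {"dx": 0, "dy": 0, "dz": -0.051, "turn": 0}]'

```text
t: 31.42
position: [0.4806, -0.1152, 0.088]
orientation: [0.761, 0.649, 0.0, 0.0]
ft_force: [-2.9, 1.5, 6.4]
gripper_width: 0.0571
gripper_force: 65.9
```

>>> jog_arm --steps '[{"dx": 0, "dy": 0, "dz": 0, "turn": 0}, {"dx": 0, "dy": 0, "dz": 0, "turn": 0}, {"dx": 0, "dy": 0, "dz": 0, "turn": 0}, {"dx": 0, "dy": 0, "dz": 0, "turn": 0}, {"dx": 0, "dy": 0, "dz": 0, "turn": 0}, {"dx": 0, "dy": 0, "dz": 0, "turn": 0}]' --gripper 0

```text
t: 31.92
position: [0.48, -0.1148, 0.0864]
orientation: [0.761, 0.649, 0.0, 0.0]
ft_force: [-0.4, 0.5, 0.0]
gripper_width: 0.0854
gripper_force: 0.0
```

>>> jog_arm --steps '[{"dx": 0, "dy": 0, "dz": 0.2, "turn": 0}, {"dx": 0, "dy": 0, "dz": 0.45, "turn": 0}, {"dx": 0, "dy": 0, "dz": 0.7, "turn": 0}, {"dx": 0, "dy": 0, "dz": 0.7, "turn": 0}, {"dx": 0, "dy": 0, "dz": 0.7, "turn": 0}]'

```text
t: 32.33
position: [0.4812, -0.1153, 0.1725]
orientation: [0.761, 0.649, 0.001, 0.002]
ft_force: [-0.5, -0.4, -0.9]
gripper_width: 0.0855
gripper_force: 0.0
```

>>> jog_arm --steps '[{"dx": 0, "dy": 0.26, "dz": 0, "turn": 0.02}, {"dx": 0, "dy": 0.53, "dz": 0, "turn": 0.04}, {"dx": 0, "dy": 0.79, "dz": 0, "turn": 0.05}]'

```text
t: 32.58
position: [0.4788, -0.0188, 0.1688]
orientation: [0.735, 0.678, -0.001, -0.001]
ft_force: [0.3, 0.2, -0.5]
gripper_width: 0.085
gripper_force: 0.0
```

>>> jog_arm --steps '[{"dx": 0, "dy": 0.26, "dz": 0, "turn": 0.02}, {"dx": 0, "dy": 0.53, "dz": 0, "turn": 0.04}, {"dx": 0, "dy": 0.79, "dz": 0, "turn": 0.044}]'

```text
t: 32.83
position: [0.4786, 0.0765, 0.1687]
orientation: [0.71, 0.704, -0.001, -0.001]
ft_force: [0.3, -0.1, -0.0]
gripper_width: 0.0852
gripper_force: 0.0
```

>>> jog_arm --steps '[{"dx": 0, "dy": 0.26, "dz": 0, "turn": 0}, {"dx": 0, "dy": 0.53, "dz": 0, "turn": 0}, {"dx": 0.015, "dy": 0.79, "dz": 0, "turn": 0}]'

```text
t: 33.08
position: [0.4802, 0.1712, 0.1686]
orientation: [0.711, 0.703, -0.001, -0.001]
ft_force: [1.1, -0.2, 0.1]
gripper_width: 0.0855
gripper_force: 0.0
```

>>> jog_arm --steps '[{"dx": 0, "dy": 0.26, "dz": 0, "turn": 0}, {"dx": 0, "dy": 0.53, "dz": 0, "turn": 0}, {"dx": 0, "dy": 0.75, "dz": 0, "turn": 0}, {"dx": 0, "dy": 0.8, "dz": 0, "turn": 0}, {"dx": 0, "dy": 0.8, "dz": 0, "turn": 0}, {"dx": 0, "dy": 0.8, "dz": 0, "turn": 0}]'

```text
t: 33.58
position: [0.481, 0.265, 0.1691]
orientation: [0.711, 0.704, -0.001, -0.0]
ft_force: [-0.3, -0.6, 0.1]
gripper_width: 0.0855
gripper_force: 0.0
```

Run:
```python
from h import *
st=bot.read_state(); im=vision.grab_frame("wrist"); print(st["position"],st["orientation"])
print([(np.round(d["centre"]),round(d["confidence"],2),wat(st,d["centre"],.004).round(4)) for d in mark_of("wrist","shaker")[:2]])
cv2.imwrite("pics/top3.png",vision.grab_frame("top"))
```

```text
[0.48103509 0.26504822 0.16914769] [ 7.10612882e-01  7.03582137e-01 -1.17772875e-03 -3.48929077e-04]
[(array([319., 179.]), 0.59, array([0.4797, 0.2657, 0.004 ]))]
```

View pics/top3.png

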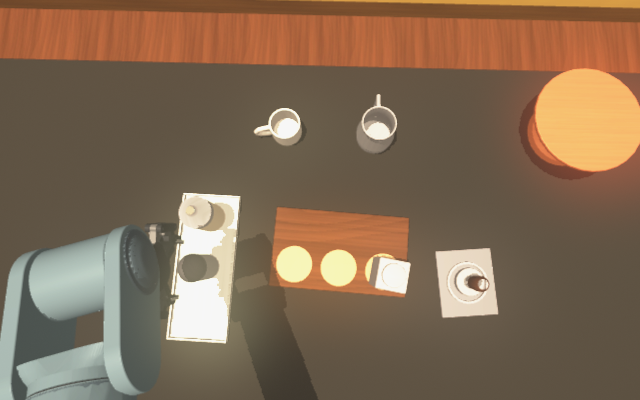

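The top view shows the tin back at (393,273) as at the start, and the tamper inside the ring (468,282). Now the shaker.

>>> jog_arm --steps '[{"dx": 0.005, "dy": 0.01, "dz": -0.22, "turn": 0}, {"dx": 0.005, "dy": 0.01, "dz": -0.47, "turn": 0}, {"dx": 0.005, "dy": 0.01, "dz": -0.7, "turn": 0}, {"dx": 0.005, "dy": 0.01, "dz": -0.86, "turn": 0}, {"dx": 0.005, "dy": 0.01, "dz": -0.91, "turn": 0}, {"dx": 0.005, "dy": 0.01, "dz": -0.91, "turn": 0}, {"dx": 0.005, "dy": 0.01, "dz": -0.91, "turn": 0}]'

```text
t: 34.32
position: [0.4831, 0.2665, 0.0621]
orientation: [0.711, 0.703, 0.0, 0.0]
ft_force: [-0.3, 0.9, 0.3]
gripper_width: 0.0854
gripper_force: 0.0
```

>>> jog_arm --steps '[{"dx": 0, "dy": 0, "dz": 0, "turn": 0}, {"dx": 0, "dy": 0, "dz": 0, "turn": 0}, {"dx": 0, "dy": 0, "dz": 0, "turn": 0}, {"dx": 0, "dy": 0, "dz": 0, "turn": 0}, {"dx": 0, "dy": 0, "dz": 0, "turn": 0}, {"dx": 0, "dy": 0, "dz": 0, "turn": 0}, {"dx": 0, "dy": 0, "dz": 0, "turn": 0}, {"dx": 0, "dy": 0, "dz": 0, "turn": 0}]' --gripper 1

```text
t: 34.98
position: [0.4829, 0.2673, 0.0631]
orientation: [0.711, 0.704, 0.001, 0.0]
ft_force: [-3.5, -1.0, 6.4]
gripper_width: 0.0532
gripper_force: 61.6
```

>>> jog_arm --steps '[{"dx": 0, "dy": 0, "dz": 0.1, "turn": 0}, {"dx": 0, "dy": 0, "dz": 0.25, "turn": 0}, {"dx": 0, "dy": 0, "dz": 0.42, "turn": 0}, {"dx": 0, "dy": 0, "dz": 0.57, "turn": 0}, {"dx": 0, "dy": 0, "dz": 0.6, "turn": 0}, {"dx": 0, "dy": 0, "dz": 0.6, "turn": 0}]'

```text
t: 35.48
position: [0.4833, 0.2672, 0.1351]
orientation: [0.711, 0.703, 0.002, 0.001]
ft_force: [0.7, -0.8, -2.9]
gripper_width: 0.0528
gripper_force: 63.4
```

>>> jog_arm --steps '[{"dx": 0, "dy": -0.12, "dz": 0, "turn": 0}, {"dx": 0, "dy": -0.32, "dz": 0, "turn": 0}, {"dx": 0, "dy": -0.56, "dz": 0, "turn": 0}, {"dx": 0.01, "dy": -0.787, "dz": 0, "turn": 0}]'

```text
t: 35.82
position: [0.4819, 0.1715, 0.1315]
orientation: [0.71, 0.704, -0.001, -0.001]
ft_force: [0.4, 0.2, -3.6]
gripper_width: 0.053
gripper_force: 63.3
```

>>> jog_arm --steps '[{"dx": 0, "dy": -0.26, "dz": 0, "turn": 0}, {"dx": 0, "dy": -0.53, "dz": 0, "turn": 0}, {"dx": 0.01, "dy": -0.787, "dz": 0, "turn": 0}]'

```text
t: 36.07
position: [0.4832, 0.0767, 0.1316]
orientation: [0.711, 0.704, -0.001, -0.001]
ft_force: [0.9, 0.5, -2.9]
gripper_width: 0.0529
gripper_force: 63.3
```

>>> jog_arm --steps '[{"dx": 0, "dy": -0.25, "dz": 0, "turn": 0}, {"dx": 0, "dy": -0.5, "dz": 0, "turn": 0}, {"dx": 0, "dy": -0.7, "dz": 0, "turn": 0}, {"dx": 0.01, "dy": -0.787, "dz": 0, "turn": 0}, {"dx": 0.01, "dy": -0.787, "dz": 0, "turn": 0}, {"dx": 0.01, "dy": -0.787, "dz": 0, "turn": 0}]'

```text
t: 36.57
position: [0.4853, -0.0161, 0.1323]
orientation: [0.711, 0.703, -0.0, -0.001]
ft_force: [0.2, 1.0, -3.2]
gripper_width: 0.0528
gripper_force: 63.3
```

>>> jog_arm --steps '[{"dx": 0, "dy": 0, "dz": -0.15, "turn": 0}, {"dx": 0, "dy": 0, "dz": -0.29, "turn": 0}, {"dx": 0, "dy": 0, "dz": -0.38, "turn": 0}, {"dx": 0, "dy": 0, "dz": -0.42, "turn": 0}, {"dx": 0, "dy": 0, "dz": -0.43, "turn": 0}, {"dx": 0, "dy": 0, "dz": -0.43, "turn": 0}, {"dx": 0, "dy": 0, "dz": -0.43, "turn": 0}]'

```text
t: 37.15
position: [0.4866, -0.0163, 0.0824]
orientation: [0.711, 0.704, 0.0, 0.001]
ft_force: [-0.1, -0.2, -2.8]
gripper_width: 0.0529
gripper_force: 63.4
```

Target about .0766; I lower by 0.05 (6 mm), release, rise, and go to the pourer at (.5866,.2618).

>>> jog_arm --steps '[{"dx": 0, "dy": 0, "dz": -0.025, "turn": 0}, {"dx": 0, "dy": 0, "dz": -0.045, "turn": 0}, {"dx": 0, "dy": 0, "dz": -0.048, "turn": 0}, {"dx": 0, "dy": 0, "dz": -0.048, "turn": 0}]'

```text
t: 37.48
position: [0.4867, -0.0167, 0.0771]
orientation: [0.711, 0.703, 0.0, 0.001]
ft_force: [-2.5, 0.5, 4.1]
gripper_width: 0.0531
gripper_force: 63.8
```

>>> jog_arm --steps '[{"dx": 0, "dy": 0, "dz": 0, "turn": 0}, {"dx": 0, "dy": 0, "dz": 0, "turn": 0}, {"dx": 0, "dy": 0, "dz": 0, "turn": 0}, {"dx": 0, "dy": 0, "dz": 0, "turn": 0}, {"dx": 0, "dy": 0, "dz": 0, "turn": 0}, {"dx": 0, "dy": 0, "dz": 0, "turn": 0}]' --gripper 0

```text
t: 37.98
position: [0.4859, -0.0165, 0.0758]
orientation: [0.711, 0.703, -0.0, -0.0]
ft_force: [-0.7, -0.5, 0.7]
gripper_width: 0.0855
gripper_force: 0.0
```

>>> jog_arm --steps '[{"dx": 0, "dy": 0, "dz": 0.2, "turn": 0}, {"dx": 0, "dy": 0, "dz": 0.45, "turn": 0}, {"dx": 0, "dy": 0, "dz": 0.7, "turn": 0}, {"dx": 0, "dy": 0, "dz": 0.83, "turn": 0}, {"dx": 0, "dy": 0, "dz": 0.83, "turn": 0}, {"dx": 0, "dy": 0, "dz": 0.83, "turn": 0}]'

```text
t: 38.48
position: [0.4864, -0.0166, 0.1761]
orientation: [0.711, 0.703, 0.0, 0.001]
ft_force: [0.2, 0.6, -0.9]
gripper_width: 0.0857
gripper_force: 0.0
```

>>> jog_arm --steps '[{"dx": 0.09, "dy": 0.26, "dz": 0, "turn": 0}, {"dx": 0.19, "dy": 0.52, "dz": 0, "turn": 0}, {"dx": 0.28, "dy": 0.78, "dz": 0, "turn": 0}]'

```text
t: 38.73
position: [0.5187, 0.078, 0.1733]
orientation: [0.711, 0.703, -0.001, -0.001]
ft_force: [0.4, 0.0, -0.7]
gripper_width: 0.0855
gripper_force: 0.0
```

>>> jog_arm --steps '[{"dx": 0.09, "dy": 0.26, "dz": 0, "turn": 0}, {"dx": 0.19, "dy": 0.52, "dz": 0, "turn": 0}, {"dx": 0.28, "dy": 0.78, "dz": 0, "turn": 0}]'

```text
t: 38.98
position: [0.5522, 0.1722, 0.1728]
orientation: [0.711, 0.703, -0.002, -0.001]
ft_force: [0.6, 0.1, 0.5]
gripper_width: 0.0857
gripper_force: 0.0
```

>>> jog_arm --steps '[{"dx": 0.09, "dy": 0.26, "dz": 0, "turn": 0}, {"dx": 0.19, "dy": 0.52, "dz": 0, "turn": 0}, {"dx": 0.27, "dy": 0.72, "dz": 0, "turn": 0}, {"dx": 0.28, "dy": 0.76, "dz": 0, "turn": 0}, {"dx": 0.28, "dy": 0.76, "dz": 0, "turn": 0}, {"dx": 0.28, "dy": 0.76, "dz": 0, "turn": 0}]'

```text
t: 39.48
position: [0.5856, 0.2613, 0.1735]
orientation: [0.711, 0.704, -0.002, -0.001]
ft_force: [0.3, -0.5, -0.1]
gripper_width: 0.0856
gripper_force: 0.0
```

Run:
```python
from h import *
st=bot.read_state(); im=vision.grab_frame("wrist"); print(st["position"],st["orientation"])
print([(np.round(d["centre"]),round(d["confidence"],2),wat(st,d["centre"],.004).round(4)) for d in mark_of("wrist","pourer")[:2]])
```

```text
[0.58563911 0.26133493 0.17349612] [ 0.71068232  0.70351097 -0.00156519 -0.00071239]
[(array([321., 174.]), 0.77, array([0.5857, 0.2658, 0.004 ]))]
```

>>> jog_arm --steps '[{"dx": 0.005, "dy": 0.008, "dz": -0.2, "turn": 0}, {"dx": 0.005, "dy": 0.008, "dz": -0.42, "turn": 0}, {"dx": 0.005, "dy": 0.008, "dz": -0.62, "turn": 0}, {"dx": 0.005, "dy": 0.008, "dz": -0.74, "turn": 0}, {"dx": 0.005, "dy": 0.008, "dz": -0.78, "turn": 0}, {"dx": 0.005, "dy": 0.008, "dz": -0.78, "turn": 0}, {"dx": 0.005, "dy": 0.008, "dz": -0.78, "turn": 0}]'

```text
t: 40.17
position: [0.5881, 0.2627, 0.083]
orientation: [0.711, 0.703, 0.001, 0.0]
ft_force: [-0.3, -0.2, 0.4]
gripper_width: 0.0856
gripper_force: 0.0
```

>>> jog_arm --steps '[{"dx": 0, "dy": 0, "dz": 0, "turn": 0}, {"dx": 0, "dy": 0, "dz": 0, "turn": 0}, {"dx": 0, "dy": 0, "dz": 0, "turn": 0}, {"dx": 0, "dy": 0, "dz": 0, "turn": 0}, {"dx": 0, "dy": 0, "dz": 0, "turn": 0}, {"dx": 0, "dy": 0, "dz": 0, "turn": 0}, {"dx": 0, "dy": 0, "dz": 0, "turn": 0}, {"dx": 0, "dy": 0, "dz": 0, "turn": 0}]' --gripper 1

```text
t: 40.83
position: [0.5882, 0.2633, 0.0842]
orientation: [0.711, 0.704, 0.001, 0.001]
ft_force: [-3.0, -0.9, 6.1]
gripper_width: 0.0605
gripper_force: 64.5
```

>>> jog_arm --steps '[{"dx": 0, "dy": 0, "dz": 0.1, "turn": 0}, {"dx": 0, "dy": 0, "dz": 0.25, "turn": 0}, {"dx": 0, "dy": 0, "dz": 0.42, "turn": 0}, {"dx": 0, "dy": 0, "dz": 0.57, "turn": 0}, {"dx": 0, "dy": 0, "dz": 0.6, "turn": 0}, {"dx": 0, "dy": 0, "dz": 0.6, "turn": 0}]'

```text
t: 41.33
position: [0.5882, 0.2632, 0.1558]
orientation: [0.711, 0.703, 0.001, 0.001]
ft_force: [0.7, 0.7, -3.4]
gripper_width: 0.0606
gripper_force: 66.4
```

>>> jog_arm --steps '[{"dx": -0.06, "dy": -0.12, "dz": 0, "turn": 0}, {"dx": -0.16, "dy": -0.32, "dz": 0, "turn": 0}, {"dx": -0.28, "dy": -0.55, "dz": 0, "turn": 0}, {"dx": -0.395, "dy": -0.787, "dz": 0, "turn": 0}]'

```text
t: 41.67
position: [0.5379, 0.1677, 0.1518]
orientation: [0.71, 0.704, -0.001, -0.001]
ft_force: [0.9, -0.7, -3.6]
gripper_width: 0.0604
gripper_force: 66.7
```

>>> jog_arm --steps '[{"dx": -0.12, "dy": -0.24, "dz": 0, "turn": 0}, {"dx": -0.24, "dy": -0.48, "dz": 0, "turn": 0}, {"dx": -0.34, "dy": -0.68, "dz": 0, "turn": 0}, {"dx": -0.395, "dy": -0.787, "dz": 0, "turn": 0}, {"dx": -0.395, "dy": -0.787, "dz": 0, "turn": 0}, {"dx": -0.395, "dy": -0.787, "dz": 0, "turn": 0}]'

```text
t: 42.17
position: [0.4915, 0.0737, 0.1526]
orientation: [0.711, 0.703, -0.001, -0.001]
ft_force: [-0.3, -0.5, -4.5]
gripper_width: 0.0605
gripper_force: 66.7
```

>>> jog_arm --steps '[{"dx": 0, "dy": 0, "dz": -0.15, "turn": 0}, {"dx": 0, "dy": 0, "dz": -0.28, "turn": 0}, {"dx": 0, "dy": 0, "dz": -0.37, "turn": 0}, {"dx": 0, "dy": 0, "dz": -0.41, "turn": 0}, {"dx": 0, "dy": 0, "dz": -0.42, "turn": 0}, {"dx": 0, "dy": 0, "dz": -0.42, "turn": 0}, {"dx": 0, "dy": 0, "dz": -0.42, "turn": 0}]'

```text
t: 42.75
position: [0.4932, 0.0742, 0.1042]
orientation: [0.711, 0.704, 0.0, 0.0]
ft_force: [0.4, 1.0, -3.9]
gripper_width: 0.0602
gripper_force: 66.8
```

>>> jog_arm --steps '[{"dx": 0, "dy": 0, "dz": -0.025, "turn": 0}, {"dx": 0, "dy": 0, "dz": -0.045, "turn": 0}, {"dx": 0, "dy": 0, "dz": -0.053, "turn": 0}, {"dx": 0, "dy": 0, "dz": -0.053, "turn": 0}]'

```text
t: 43.08
position: [0.4932, 0.074, 0.0982]
orientation: [0.711, 0.703, 0.0, 0.0]
ft_force: [-2.9, -0.5, 3.3]
gripper_width: 0.0604
gripper_force: 67.1
```

>>> jog_arm --steps '[{"dx": 0, "dy": 0, "dz": 0, "turn": 0}, {"dx": 0, "dy": 0, "dz": 0, "turn": 0}, {"dx": 0, "dy": 0, "dz": 0, "turn": 0}, {"dx": 0, "dy": 0, "dz": 0, "turn": 0}, {"dx": 0, "dy": 0, "dz": 0, "turn": 0}, {"dx": 0, "dy": 0, "dz": 0, "turn": 0}]' --gripper 0

```text
t: 43.58
position: [0.4926, 0.074, 0.0972]
orientation: [0.711, 0.703, 0.0, 0.0]
ft_force: [0.1, -0.4, 0.2]
gripper_width: 0.0856
gripper_force: 0.0
```

>>> jog_arm --steps '[{"dx": 0, "dy": 0, "dz": 0.2, "turn": 0}, {"dx": 0, "dy": 0, "dz": 0.45, "turn": 0}, {"dx": 0, "dy": 0, "dz": 0.7, "turn": 0}, {"dx": 0, "dy": 0, "dz": 0.85, "turn": 0}, {"dx": 0, "dy": 0, "dz": 0.85, "turn": 0}]'

```text
t: 44.0
position: [0.4954, 0.0739, 0.2042]
orientation: [0.711, 0.703, 0.003, 0.004]
ft_force: [0.9, 1.0, -0.1]
gripper_width: 0.0853
gripper_force: 0.0
```

>>> jog_arm --steps '[{"dx": 0, "dy": 0.3, "dz": 0, "turn": 0}, {"dx": 0, "dy": 0.6, "dz": 0, "turn": 0}, {"dx": 0, "dy": 0.9, "dz": 0, "turn": 0}]'

```text
t: 44.25
position: [0.492, 0.1828, 0.1982]
orientation: [0.711, 0.703, -0.0, -0.0]
ft_force: [1.3, 1.1, 0.2]
gripper_width: 0.0853
gripper_force: 0.0
```

>>> jog_arm --steps '[{"dx": 0, "dy": 0.3, "dz": 0, "turn": 0}, {"dx": 0, "dy": 0.6, "dz": 0, "turn": 0}, {"dx": 0, "dy": 0.9, "dz": 0, "turn": 0}, {"dx": 0, "dy": 0.9, "dz": 0, "turn": 0}, {"dx": 0, "dy": 0.9, "dz": 0, "turn": 0}]'

```text
t: 44.67
position: [0.4916, 0.2912, 0.1976]
orientation: [0.71, 0.705, -0.001, -0.0]
ft_force: [-0.1, 0.1, 0.4]
gripper_width: 0.0852
gripper_force: 0.0
```

Run:
```python
from h import *
im=vision.grab_frame("top"); o=cv2.imread("pics/top0.png")
for n,z in(("tamper",.006),("seat",0),("tin",.018),("pourer",.018),("shaker",.018)):
  print(n,[(np.round(d["centre"]),round(d["confidence"],2),at_z("top",d["centre"],z).round(4)) for d in mark_of("top",n)[:1]])
f=lambda x:cv2.resize(x[200:330,260:510],None,fx=2.3,fy=2.3,interpolation=cv2.INTER_CUBIC)
cv2.imwrite("pics/fin.png",np.vstack([f(o),f(im)]))
```

```text
tamper [(array([469., 281.]), 0.79, array([ 0.4644, -0.3017,  0.006 ]))]
seat [(array([461., 286.]), 0.91, array([ 0.4545, -0.2857,  0.    ]))]
tin [(array([385., 274.]), 0.77, array([ 0.4762, -0.1193,  0.018 ]))]
pourer [(array([293., 265.]), 0.94, array([0.4884, 0.0772, 0.018 ]))]
shaker [(array([338., 271.]), 0.91, array([ 0.4794, -0.0189,  0.018 ]))]
```

View pics/fin.png

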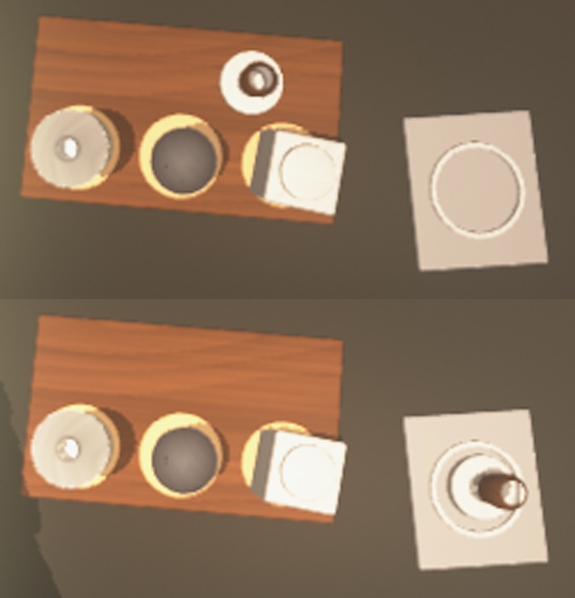

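The before/after crops match within about 1 px for all three containers, and the tamper's foot (~480,487) sits centred in the ring (~478,489). I hand the job in.

```bash
python3 -c "from workcell import close_job; print(close_job())"
```

```text
the job is handed in; nothing more can be done
None
```

Job handed in after about 45 s of robot time: the tamper is upright in the ring, and the tin, pourer and shaker are back upright on their own cork spots; the hand-in call returned no verdict.

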